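Snap the mallet out of its clips and knock the bench stop down

TASK

The round bench stop is still standing up out of its ring and has to go. Get the wooden mallet out of the rack by springing its handle forward, away from the board, out of the two steel clips; then, holding the mallet by its handle, knock the stop down flush with its ring and lay the mallet back on the bench, clear of the stop and of the rack. Only the mallet may touch the stop, do not drop the mallet, and leave the other things where they are.

Things in the scene. Friction and masses are not known exactly. Their poses are not given: they have to be found in the camera images.
- mallet: The whole wooden mallet (a block head on a round tapering handle, 300 mm long). Its own origin and axes are skewed to the handle: use the three mallet points instead. Once out of the clips it stays standing on a striking face (the head reaches 55 mm above and below the handle's axis) while its handle sinks until its end rests on the bench, about 10 degrees off level.
- rack: Bench rack, screwed to the bench: an upright wooden board 220 mm long (along the rack's y), 18 mm thick and 98 mm high, with a foot 16 mm thick that reaches 80 mm behind its front face. Origin: at bench height, in the middle of the board's length, in the plane of the board's front face. The rack's -x axis points out of the front face (forward, roughly to the robot), y along the board, z up. There is nothing behind the mallet's head, which hangs past the board's -y end.
- clip_a (a point): Middle of the sprung steel C clip nearer the mallet's head, on the axis of the bar it holds: 20 mm in front of the board, 55 mm above the bench, 50 mm from the rack's middle towards -y. The clip is 16 mm wide along the board; its mouth opens forward (rack -x). Its two jaws, above and below the handle, are hinged springs that give way when the bar is pulled forward with 6 to 9 N (pushing at the head takes about 7 N); they stand out 37 mm from the board.
- clip_b (a point): Middle of the second, slightly larger clip, of the same make, 23 mm from the rack's middle towards +y, same height and distance from the board, about as strong. Once clip_a has let go the handle swings in this one; when the head is pushed on, the handle's far end bears against the board and the handle is levered out here too, at 15 to 20 degrees of swing.
- mallet_head (a point): Centre of the mallet's wooden head, a block 110 mm between its two striking faces (along this point's x axis), 64 mm thick (y axis), 68 mm along the handle (z axis, which points from the handle's end to the head). At the start the head stands with one striking face on the bench, its thickness pointing forward. The mallet weighs about 0.48 kg and balances on the handle's axis 36 mm from here, 2 mm outside the head.
- mallet_neck (a point): Point on the axis of the mallet's round handle 75 mm from the head's centre, between the head and clip_a, which holds the handle 112 mm from the head's centre; same axes as mallet_head. The handle is 22 mm thick at the head and swells evenly to 33 mm near its end. Between the handle in its clips and the board are only 5 to 8 mm, and the board reaches to within 18 mm of the head.
- mallet_butt (a point): Point on the axis of the handle 185 mm from the head's centre, which sits in clip_b at the start; the handle goes on for 80 mm beyond it.
- stop_plate: Flat dark steel ring on the bench round the stop, 53 mm across and 3 mm high, fixed. Origin: at bench height on the stop's axis; z up.
- stop_top (a point): Middle of the top of the bench stop, a round steel peg 22 mm thick that stands in the ring; its top is 33 mm above the bench when fully up and level with the ring, 3 mm above the bench, when fully down.
- stop (a joint): How far the stop is pushed down, in m: 0 fully up (top 30 mm above the ring), 0.030 flush. A spring leaf grips it: it yields at about 6 N and stays where it is left.
- masking_tape: Roll of masking tape lying flat, 102 mm across, 25 mm high; origin under its centre. Leave alone.
- wax_tin: Round tin, 78 mm across, 31 mm high; origin under its centre. Leave alone.
- friction_polish: White plastic bottle with a dark cap, 56 mm across, 130 mm high, standing; origin under its centre. Leave alone.

How it is judged:
By the outcome, as a careful person would: the job done as asked, in the order asked, and still so for the second after the job is handed in, with the robot touching nothing.
It also fails if it takes over 50 s, if anything falls off the work surface, if the arm or the gripper's body presses on something with over 40 N, if the wrist force passes 120 N, or if a joint passes its speed limit or range.

ROBOT

A 6-joint arm with a two-finger parallel gripper is mounted at the origin on a cart in front of the work surface, level with it; the furniture and walls round the work are solid. World frame = base frame: x ahead of the robot, y to its left, z up, the work surface at z = 0. Lengths are in m, angles in rad, forces in N, time in s.
With the tool pointing down it reaches from about 0.25 to 0.775 m from the base axis. Payload 4 kg.
Tool frame: the origin (TCP) lies midway between the tips of the shut fingers; the grasp point (between the pads) lies 19 mm behind it; z points along the fingers, y is the direction in which the jaws open and shut (so a half turn about z gives the same grasp; the last joint's range is limited). The gripper opens to 94 mm and grips with 3 to 60 N. Pads are 16 mm wide; open, the fingers measure 119 mm over their backs; the gripper's body (75 mm by 177 mm) begins 78 mm behind the grasp point.
Start: joints at [0.998, 0.087, 1.371, -0, 1.684, -0.103], TCP at [0.249, 0.49, 0.206] pointing down, gripper open.
Joint ranges: [-3.1, 3.1], [-0.76, 2.03], [0.27, 2.55], [-1.08, 4.22], [0.17, 2.65], [-2.57, 2.57]. Speed limits (rad/s): [2.79, 2.79, 3.14, 3.14, 3.14, 3.14].

INTERFACE

Orientations are given as [roll, pitch, yaw] about the fixed x, y, z axes, in that order (R = Rz(yaw) Ry(pitch) Rx(roll)).
In Python, from bench import robot gives the robot as it stands.
- The arm moves only by the tool servo_tool, never from a script. Its argument "rows" is a list of rows, each a list of 2 entries, a list of its own where there are three numbers: the shift along the tool's x, y, z normalised to -1 to 1, where 1 is 0.08 m, then the turn about the tool's z normalised to -1 to 1, where 1 is pi/2 rad. A call has 1 to 12 rows; each row is the pose to reach, as a shift and turn from the pose commanded when the call began, along the tool's axes at that moment; what a row does not reach only later rows make up. A row lasts 1/12 s, in which the tool goes at most 41.7 mm and 7.16 degrees, less where a joint would pass 70% of its speed; a pose out of reach is approached as far as the arm can. A call with a number of a shift or a turn outside -1 to 1 is refused whole. A call with a gripper value outside its range is refused whole. "grip" is the closure, from -1 (fully open) to 1 (shut), set as the call begins (left out, the last holds). The fingers move at their own pace and stop on an object; the grip force is fixed at half the most. Time passes only in rows, so rows that repeat a pose let the fingers close. It gives the time, the measured TCP pose, the force and the opening at its end, in the units of the state.
- robot.get_obs(): the state, without advancing time (a new reading comes with each control period).
- robot.snapshot(name): name is "scene" or "top" or "wrist"; returns a dict with "pixels" (480x640x3 uint8, red, green, blue), "camera_matrix" (3x3 intrinsics, pixels), "world_from_camera" (4x4, takes a point from camera to world coordinates). Camera axes: x right, y down, z forward; pixel columns grow to the right and rows downward; lengths in m; the calibration is good to about 2 mm. A picture is of the moment at which its call begins. There is no depth.
- robot.close_job(): hands the job in, once; it reports no verdict.
The state is a dict: "time": time; "joint_positions": joint angles; "qvel": joint speeds; "joint_torque": joint torques, N m; "tool_pos": TCP position; "ee_rot": TCP orientation; "wrist_force": force on the tool from outside, world axes, zero at the start; "wrist_torque": the same for the moment, N m; "width": finger opening in m.
Only numpy, scipy, OpenCV 4.12 (cv2) and the standard library are available. Lean on these libraries where they do the work, as an engineer would, in place of code of your own. Each camera call takes 0.05 s, during which the arm holds its last target.

## Working session

There is one attempt and no reset: what is moved stays moved. The work goes in short steps, Python scripts to look and compute and a tool call to move; the robot and the scene stay as the last step left them, time stands still between calls to the robot, and variables do not carry over. Pictures are saved under pics/ and viewed, and the job is handed in when it is done.

Besides the shell and the picture viewer there is one more tool, called after ">>>" as a command line: name --argument value ..., lists and objects as JSON in quotes. servo_tool: Moves the arm, as the interface text tells. Its arguments: {"type":"object","properties":{"rows":{"type":"array"},"grip":{"type":"number"}},"required":["rows"]}

```bash
mkdir -p pics; cat > h.py <<'E'
import numpy as np, cv2
from bench import robot
def snap(n,f):
    s=robot.snapshot(n); cv2.imwrite('pics/'+f,s['pixels'][:,:,::-1]); np.savez('pics/'+f[:-4]+'.npz',**{k:np.array(s[k]) for k in ('pixels','camera_matrix','world_from_camera')}); return s
def load(f): return dict(np.load('pics/'+f))
def ray(s,u,v,z):
    K=np.array(s['camera_matrix']);T=np.array(s['world_from_camera'])
    d=T[:3,:3]@np.linalg.solve(K,[u,v,1.]);o=T[:3,3]
    return (o+d*(z-o[2])/d[2]).round(4)
def proj(s,p):
    K=np.array(s['camera_matrix']);T=np.array(s['world_from_camera'])
    c=K@(T[:3,:3].T@(np.array(p)-T[:3,3])); return (c[:2]/c[2]).round(1)
E
python3 - <<'E'
from h import *
for n in('scene','top','wrist'):
    s=snap(n,n+'0.png'); print(n,s['world_from_camera'][:3,3])
o=robot.get_obs(); print({k:np.round(v,3) for k,v in o.items()})
E
```

```text
scene [ 0.00635096 -0.86643729  0.88159029]
top [ 0.28267906 -0.02852886  1.24893486]
wrist [0.18278535 0.5238364  0.38466384]
{'time': np.float64(0.15), 'joint_positions': array([ 0.998,  0.088,  1.372, -0.   ,  1.684, -0.103]), 'qvel': array([ 0.   , -0.003, -0.005,  0.   , -0.001, -0.001]), 'joint_torque': array([ 1.0000e-03, -3.4064e+01, -3.0279e+01,  7.2000e-02,  3.0000e-02,
       -0.0000e+00]), 'tool_pos': array([0.249, 0.49 , 0.205]), 'ee_rot': array([-3.14 , -0.   ,  2.672]), 'wrist_force': array([ 0.645, -0.406, -0.393]), 'wrist_torque': array([ 0.003,  0.024, -0.024]), 'width': np.float64(0.094)}
```

View pics/scene0.png

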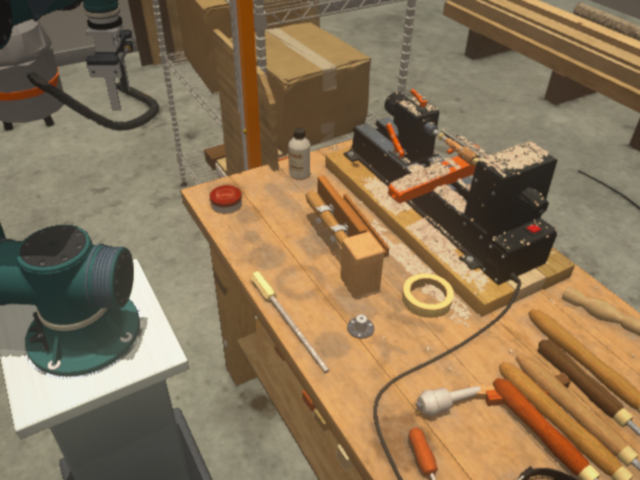

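View pics/top0.png

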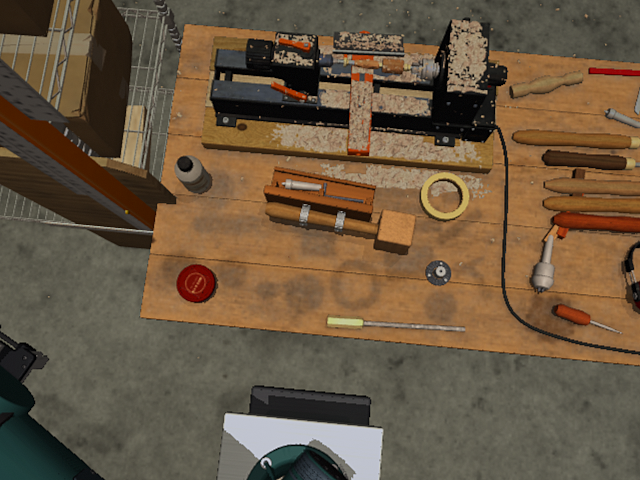

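View pics/wrist0.png

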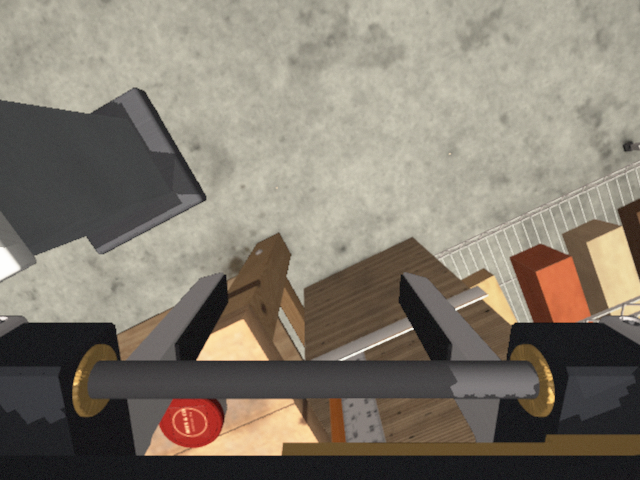

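The top view shows the mallet (head at about (396,231), handle running left to (268,211)), the stop at (438,272), the tape (444,196), the tin (197,284), the bottle (190,172) and a screwdriver (395,325). I'll zoom in for measuring.

```bash
python3 - <<'E'
from h import *
t=load('top0.npz');s=load('scene0.npz')
a=cv2.resize(t['pixels'][150:350,150:510],None,fx=2.2,fy=2.2,interpolation=cv2.INTER_CUBIC)
cv2.imwrite('pics/topz.png',a[:,:,::-1])
b=cv2.resize(s['pixels'][160:360,240:480],None,fx=3,fy=3,interpolation=cv2.INTER_CUBIC)
cv2.imwrite('pics/scz.png',b[:,:,::-1])
E
```

```text
(no output)
```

View pics/topz.png

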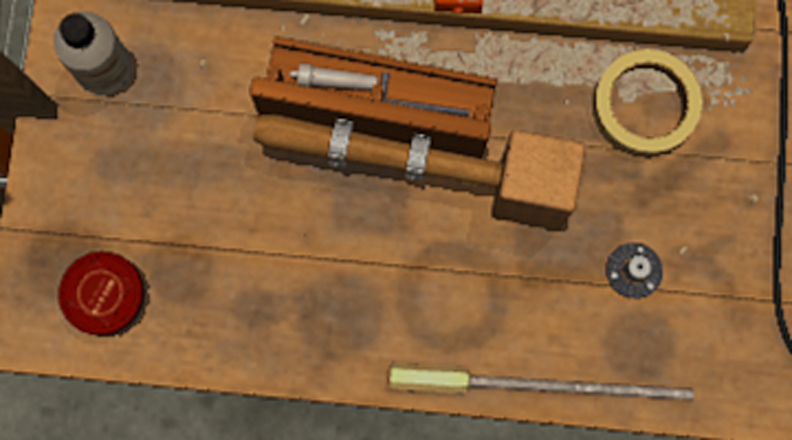

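View pics/scz.png

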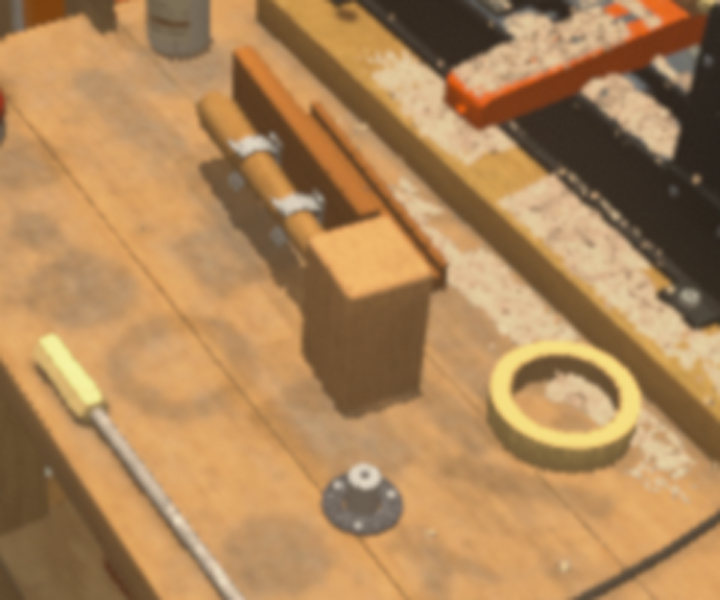

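```bash
python3 - <<'E'
from h import *
t=load('top0.npz');s=load('scene0.npz')
def T(u,v,z): return ray(t,u/2.2+150-.3,v/2.2+150-.3,z)
c=np.array([T(*p,.110) for p in((511,131),(583,142),(573,213),(497,202))]);print(c,c.mean(0))
print('edges',[np.linalg.norm(c[i]-c[i-1]).round(4) for i in range(4)])
print('headtop scene',[ray(s,u/3+240-.3,v/3+160-.3,.110) for u,v in((308,240),(387,213),(434,275),(352,299))])
print('neck handle mid',T(498,171,.055),'butt end',T(258,130,.055))
print('clips',T(342,143,.070),T(419,157,.070))
print('board front top edge ends',T(252,84+0,.098),T(490,128,.098), 'front', T(254,108,.098),T(488,150,.098))
print('stop',T(640,267,.033),T(634,270,.003))
print('stop scene',ray(s,365/3+239.7,475/3+159.7,.033),ray(s,362/3+239.7,503/3+159.7,.003))
for n,p,z in(('tape',(649,101),.025),('tin',(100,292),.031),('bottlecap',(75,30),.13),('sd1',(390,378),.015),('sd2',(692,394),.005),('sdm',(468,380),.015),('sd3',(410,368),.02)):print(n,T(*p,z))
E
```

```text
[[ 0.5666 -0.1148  0.11  ]
 [ 0.5627 -0.179   0.11  ]
 [ 0.4981 -0.1744  0.11  ]
 [ 0.5016 -0.1074  0.11  ]] [ 0.53225 -0.1439   0.11   ]
edges [np.float64(0.0654), np.float64(0.0643), np.float64(0.0648), np.float64(0.0671)]
headtop scene [array([ 0.5061, -0.1168,  0.11  ]), array([ 0.5682, -0.1186,  0.11  ]), array([ 0.5601, -0.1865,  0.11  ]), array([ 0.5004, -0.1802,  0.11  ])]
neck handle mid [ 0.5413 -0.1099  0.055 ] butt end [0.5591 0.1154 0.055 ]
clips [0.5507 0.0355 0.07  ] [ 0.5443 -0.0359  0.07  ]
board front top edge ends [0.5911 0.1204 0.098 ] [ 0.5706 -0.0968  0.098 ] front [0.569  0.1161 0.098 ] [ 0.5503 -0.0966  0.098 ]
stop [ 0.4678 -0.2495  0.033 ] [ 0.469  -0.2495  0.003 ]
stop scene [ 0.4673 -0.2553  0.033 ] [ 0.4687 -0.253   0.003 ]
tape [ 0.6298 -0.2506  0.025 ]
tin [0.3976 0.2464 0.031 ]
bottlecap [0.6169 0.278  0.13  ]
sd1 [ 0.3453 -0.0282  0.015 ]
sd2 [ 0.3578 -0.3095  0.005 ]
sdm [ 0.3503 -0.1003  0.015 ]
sd3 [ 0.3559 -0.0458  0.02  ]
```

```bash
cat >> h.py <<'E'
from scipy.spatial.transform import Rotation as Ro
def plan(x,y,z,yaw=None):
    o=robot.get_obs();R=Ro.from_euler('xyz',o['ee_rot']).as_matrix();p=np.array(o['tool_pos'])
    d=R.T@(np.array([x,y,z])-p)/.08
    cy=np.degrees(o['ee_rot'][2]); w=None if yaw is None else -((yaw-cy+180)%360-180)/90
    print('t %.2f'%o['time'],'pos',p.round(4),'yaw %.1f'%cy,'w %.4f'%o['width'],'F',np.round(o['wrist_force'],1),'M',np.round(o['wrist_torque'],2))
    print('shift',d.round(3),'turn',None if w is None else round(w,3))
E
python3 -c "
from h import *
plan(.533,-.147,.205,85)"
```

```text
t 0.15 pos [0.2488 0.4901 0.2046] yaw 153.1 w 0.0939 F [ 0.6 -0.4 -0.4] M [ 0.    0.02 -0.02]
shift [-6.773e+00 -5.492e+00  3.000e-03] turn 0.756
```

>>> servo_tool --rows '[[[-0.5,-0.4,0],0],[[-1,-0.8,0],0],[[-1,-0.8,0],0]]' --grip -1

```text
time: 0.4
tool_pos: [0.2922, 0.3942, 0.2049]
ee_rot: [-3.139, 0.001, 2.671]
wrist_force: [0.5, 0.8, 0.0]
width: 0.0941
```

>>> servo_tool --rows '[[[-0.5,-0.4,0],0],[[-1,-0.8,0],0],[[-1,-0.8,0],0]]'

```text
time: 0.65
tool_pos: [0.3346, 0.3004, 0.2052]
ee_rot: [-3.14, 0.001, 2.669]
wrist_force: [0.5, 0.1, -0.4]
width: 0.0938
```

>>> servo_tool --rows '[[[-0.5,-0.4,0],0],[[-1,-0.8,0],0],[[-1,-0.8,0],0]]'

```text
time: 0.9
tool_pos: [0.377, 0.2071, 0.2052]
ee_rot: [-3.14, 0.001, 2.669]
wrist_force: [-0.4, 0.7, -0.7]
width: 0.0939
```

>>> servo_tool --rows '[[[-0.5,-0.4,0],0],[[-1,-0.8,0],0],[[-1,-0.8,0],0]]'

```text
time: 1.15
tool_pos: [0.4194, 0.1137, 0.2051]
ee_rot: [-3.14, 0.001, 2.668]
wrist_force: [0.7, 0.7, -0.7]
width: 0.0935
```

>>> servo_tool --rows '[[[-0.5,-0.4,0],0],[[-1,-0.8,0],0],[[-1,-0.8,0],0]]'

```text
time: 1.4
tool_pos: [0.4617, 0.0202, 0.205]
ee_rot: [-3.14, 0.001, 2.668]
wrist_force: [-0.5, -0.2, 0.3]
width: 0.0943
```

```bash
python3 -c "
from h import *
plan(.533,-.147,.205,85)"
```

```text
t 1.40 pos [0.4617 0.0202 0.205 ] yaw 152.9 w 0.0943 F [-0.5 -0.2  0.3] M [ 0.03  0.01 -0.01]
shift [-1.746 -1.454  0.003] turn 0.754
```

>>> servo_tool --rows '[[[-0.45,-0.37,0],0.08],[[-0.9,-0.72,0],0.16],[[-0.95,-0.8,0],0.24],[[-0.95,-0.8,0],0.32],[[-0.95,-0.8,0],0.4],[[-0.95,-0.8,0],0.48],[[-0.95,-0.8,0],0.56],[[-0.95,-0.8,0],0.64],[[-0.95,-0.8,0],0.72],[[-0.95,-0.8,0],0.754],[[-0.95,-0.8,0],0.754]]'

```text
time: 2.32
tool_pos: [0.4994, -0.0674, 0.2051]
ee_rot: [-3.141, -0.0, 1.487]
wrist_force: [-0.0, 0.8, -0.4]
width: 0.094
```

```bash
python3 -c "
from h import *
plan(.533,-.147,.205,85);snap('wrist','w1.png')"
```

```text
t 2.32 pos [ 0.4994 -0.0674  0.2051] yaw 85.2 w 0.0940 F [-0.   0.8 -0.4] M [ 0.01  0.04 -0.04]
shift [-0.956  0.503  0.   ] turn 0.002
```

View pics/w1.png

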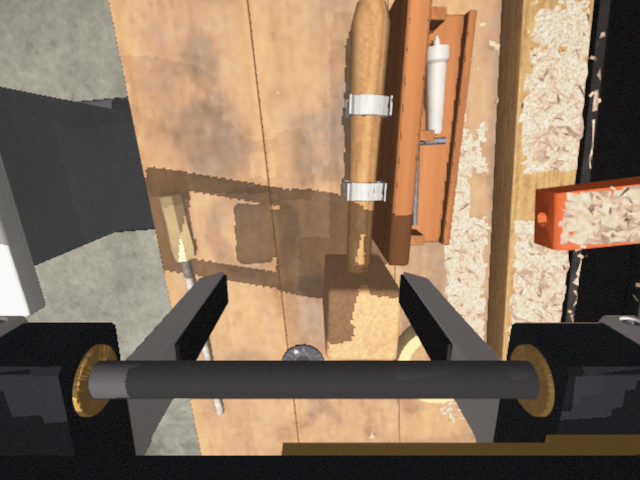

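The wrist view shows the head top corners near (326,257) and (393,260), with its lower edge near row 360. The handle runs up between columns 350 and 375 and is nearly vertical in the image, so the yaw is right.

```bash
python3 -c "
from h import *
s=load('w1.npz')
for p in((326,257,.11),(393,258,.11),(326,360,.11),(396,360,.11)):print(ray(s,*p))
print(ray(s,360,268,.055),ray(s,368,105,.07),ray(s,366,190,.07), ray(s,304,352,.003))
print(ray(s,405,264,.098),ray(s,387,262,.098))
"
```

```text
[ 0.5089 -0.0802  0.11  ]
[ 0.5636 -0.0857  0.11  ]
[ 0.5018 -0.1757  0.11  ]
[ 0.5638 -0.1809  0.11  ]
[ 0.5423 -0.1117  0.055 ] [0.5546 0.0378 0.07  ] [ 0.5497 -0.0333  0.07  ] [ 0.4743 -0.2331  0.003 ]
[ 0.5763 -0.0959  0.098 ] [ 0.5609 -0.0928  0.098 ]
```

>>> servo_tool --rows '[[[-0.5,0.25,0],0],[[-0.95,0.5,0],0],[[-0.95,0.5,0],0],[[-0.95,0.5,0],0]]'

```text
time: 2.7
tool_pos: [0.5332, -0.1482, 0.2043]
ee_rot: [-3.14, -0.001, 1.486]
wrist_force: [0.6, 0.3, -0.6]
width: 0.0938
```

```bash
python3 -c "
from h import *
plan(.533,-.147,.205,85);s=snap('wrist','w2.png');snap('top','t2.png')"
```

```text
t 2.70 pos [ 0.5332 -0.1482  0.2043] yaw 85.1 w 0.0938 F [ 0.6  0.3 -0.6] M [-0.06  0.07 -0.02]
shift [ 0.014 -0.004 -0.009] turn 0.001
```

View pics/w2.png

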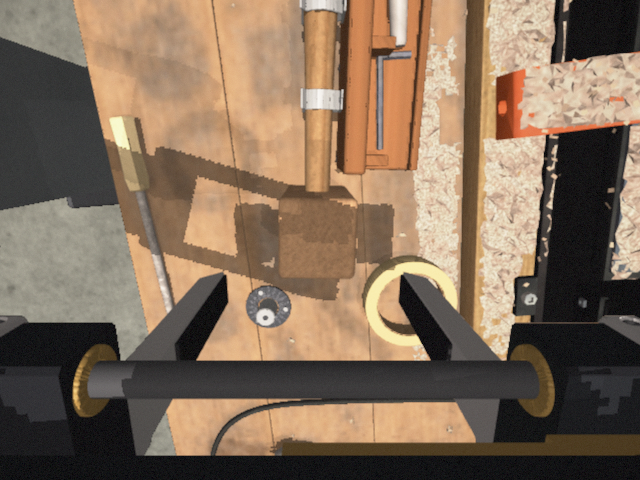

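The head top lies between columns 279 and 357, rows 198 to 278. The finger midpoint is about column 313, so it's centred. The stop top is at (265,318) and its ring at (269,306).

```bash
python3 -c "
from h import *
s=load('w2.npz')
for p in((279,199,.11),(357,199,.11),(280,278,.11),(355,278,.11)):print(ray(s,*p))
print(ray(s,265,318,.033), ray(s,269,306,.003),'tape',ray(s,411,301,.025))
"
```

```text
[ 0.5095 -0.1101  0.11  ]
[ 0.5704 -0.1153  0.11  ]
[ 0.5032 -0.1756  0.11  ]
[ 0.5653 -0.1808  0.11  ]
[ 0.4715 -0.249   0.033 ] [ 0.4722 -0.2488  0.003 ] tape [ 0.6334 -0.246   0.025 ]
```

>>> servo_tool --rows '[[[0.03,0.03,0.4],0],[[0.03,0.03,0.8],0],[[0.03,0.03,0.9],0],[[0.03,0.03,0.9],0]]'

```text
time: 3.13
tool_pos: [0.5333, -0.1424, 0.1304]
ee_rot: [-3.135, -0.002, 1.489]
wrist_force: [-0.2, 0.7, -0.1]
width: 0.094
```

>>> servo_tool --rows '[[[0,0,0.35],0],[[0,0,0.7],0],[[0,0,1],0],[[0,0,1],0],[[0,0,1],0]]'

```text
time: 3.55
tool_pos: [0.5358, -0.1439, 0.0544]
ee_rot: [-3.141, -0.0, 1.488]
wrist_force: [0.5, -0.2, -0.3]
width: 0.0943
```

```bash
python3 -c "
from h import *
plan(.533,-.147,.04,85);s=snap('wrist','w3.png');snap('scene','s3.png')"
```

```text
t 3.55 pos [ 0.5358 -0.1439  0.0544] yaw 85.3 w 0.0943 F [ 0.5 -0.2 -0.3] M [0.01 0.09 0.01]
shift [-0.042 -0.032  0.18 ] turn 0.003
```

View pics/w3.png

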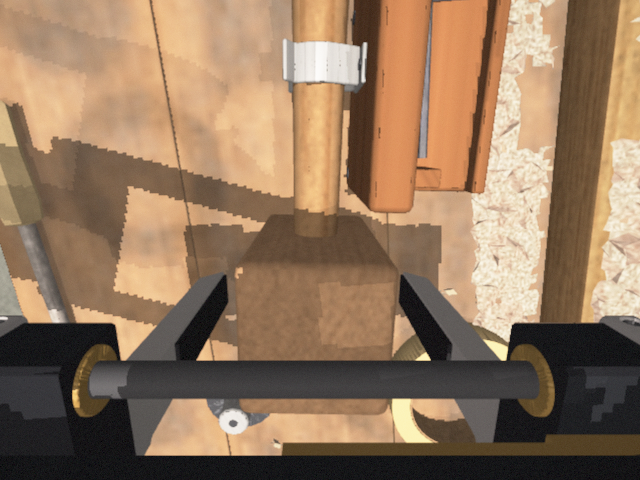

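View pics/s3.png

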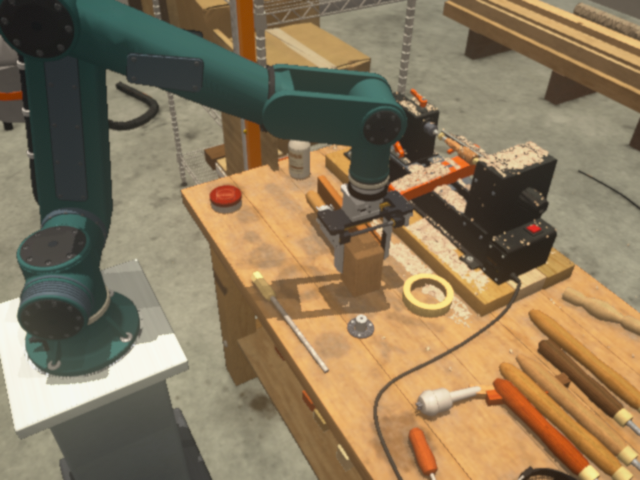

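>>> servo_tool --rows '[[[-0.02,0,0.1],0],[[-0.02,0,0.1],0],[[-0.02,0,0.1],0],[[-0.02,0,0.1],0]]' --grip -0.7

```text
time: 3.98
tool_pos: [0.5358, -0.1461, 0.046]
ee_rot: [3.141, 0.0, 1.487]
wrist_force: [-0.2, -0.0, 0.4]
width: 0.0799
```

>>> servo_tool --rows '[[[0,-0.05,0],0],[[0,-0.1,0],0],[[0,-0.15,0],0.01],[[0,-0.2,0],0.02],[[0.01,-0.25,0],0.03],[[0.01,-0.3,0],0.05],[[0.02,-0.35,0],0.07],[[0.02,-0.4,0],0.08],[[0.03,-0.45,0],0.1],[[0.035,-0.5,0],0.11]]'

```text
time: 4.82
tool_pos: [0.4977, -0.1388, 0.0463]
ee_rot: [3.137, -0.003, 1.313]
wrist_force: [5.8, 2.3, -0.6]
width: 0.0797
```

```bash
python3 -c "
from h import *
plan(.533,-.147,.04,85);s=snap('wrist','w4.png')"
```

```text
t 4.82 pos [ 0.4977 -0.1388  0.0463] yaw 75.2 w 0.0797 F [ 5.8  2.3 -0.6] M [ 0.32 -0.9   0.11]
shift [0.014 0.453 0.081] turn -0.108
```

View pics/w4.png

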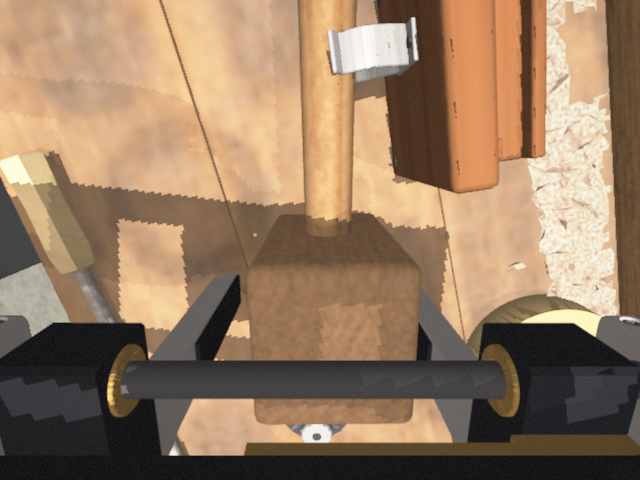

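Clip_a has let go: the handle is now forward of its jaws. Pushing on.

>>> servo_tool --rows '[[[0,-0.06,0],0.01],[[0,-0.1,0],0.03],[[0.01,-0.15,0],0.04],[[0.01,-0.2,0],0.055],[[0.01,-0.25,0],0.07],[[0.02,-0.3,0],0.08],[[0.02,-0.34,0],0.09],[[0.03,-0.38,0],0.1],[[0.04,-0.42,0],0.115],[[0.05,-0.46,0],0.13]]'

```text
time: 5.7
tool_pos: [0.4616, -0.1269, 0.0459]
ee_rot: [3.14, 0.0, 1.108]
wrist_force: [4.3, -1.1, 3.3]
width: 0.0802
```

```bash
python3 -c "
from h import *
plan(.533,-.147,.04,85);s=snap('wrist','w5.png');s=snap('scene','s5.png')"
```

```text
t 5.70 pos [ 0.4616 -0.1269  0.0459] yaw 63.5 w 0.0802 F [ 4.3 -1.1  3.3] M [-0.34 -0.74  0.08]
shift [0.174 0.91  0.075] turn -0.239
```

View pics/w5.png

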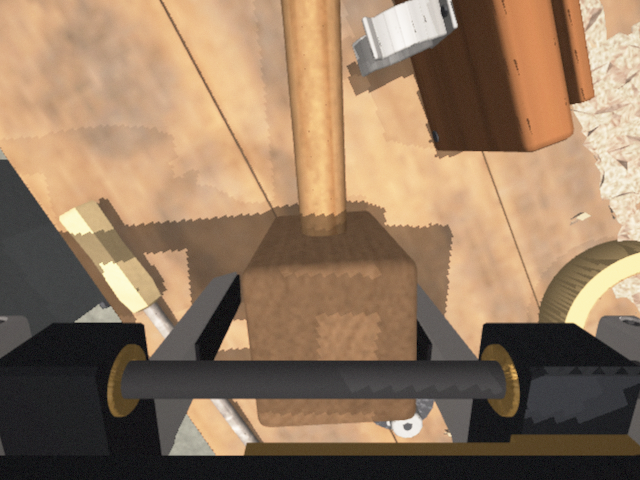

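View pics/s5.png

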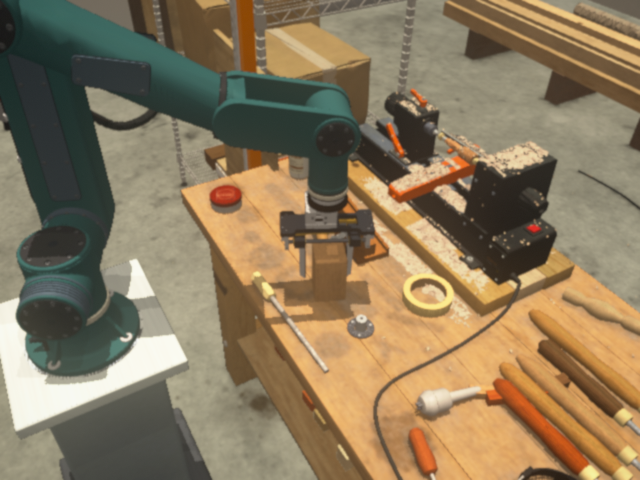

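>>> servo_tool --rows '[[[0,-0.05,0],0.01],[[0,-0.1,0],0.02],[[0,-0.15,0],0.03],[[0.01,-0.2,0],0.04],[[0.01,-0.25,0],0.05],[[0.01,-0.25,0],0.05],[[0.01,-0.25,0],0.05]]'

```text
time: 6.38
tool_pos: [0.4428, -0.1167, 0.045]
ee_rot: [-3.14, 0.0, 1.032]
wrist_force: [2.1, -1.9, 1.8]
width: 0.08
```

```bash
python3 -c "
from h import *
plan(.533,-.147,.04,85);s=snap('wrist','w6.png');s=snap('top','t6.png')"
```

```text
t 6.38 pos [ 0.4428 -0.1167  0.045 ] yaw 59.1 w 0.0800 F [ 2.1 -1.9  1.8] M [-0.47 -0.34  0.01]
shift [0.254 1.162 0.061] turn -0.288
```

View pics/w6.png

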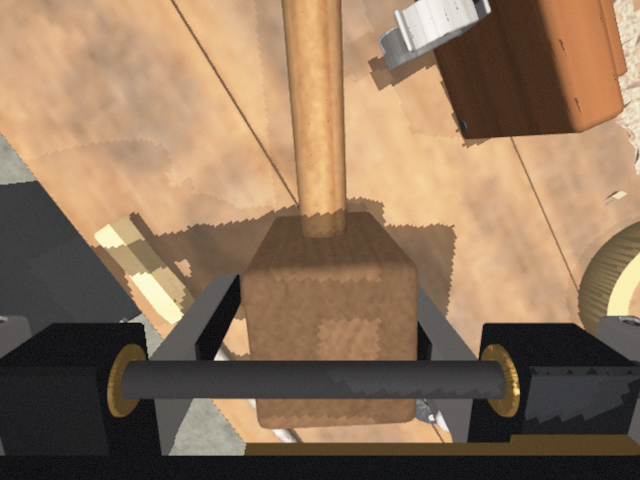

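View pics/t6.png

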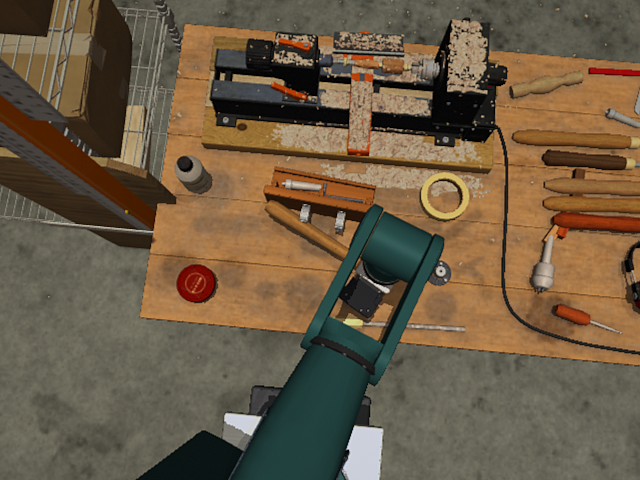

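```bash
python3 -c "
from h import *
s=load('t6.npz')
cv2.imwrite('pics/t6z.png',cv2.resize(s['pixels'][160:340,230:460],None,fx=3.3,fy=3.3,interpolation=cv2.INTER_CUBIC)[:,:,::-1])
s=load('w6.npz')
"
```

```text
(no output)
```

View pics/t6z.png

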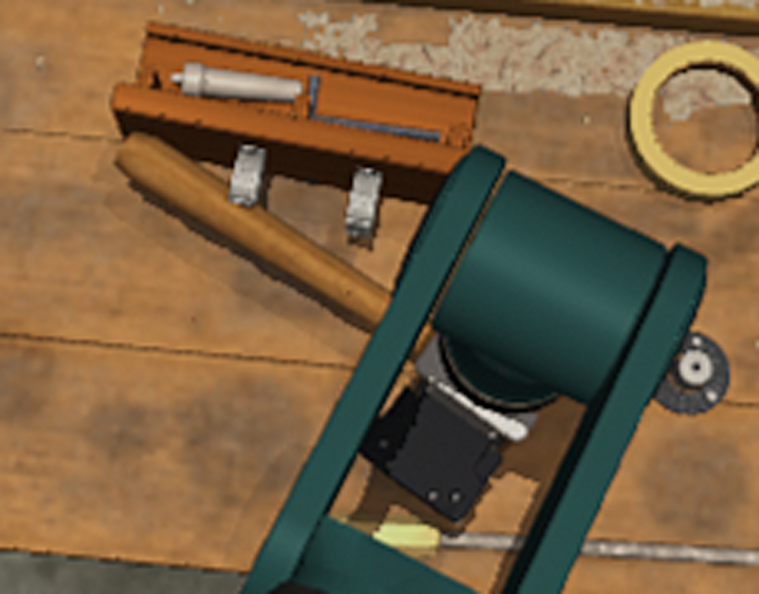

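The handle is now out of both clips (the butt at (120,155) in the crop still rests near the board). I'll hold the head and swing the butt clear of the rack along the bench.

>>> servo_tool --rows '[[[0,0.03,0],0],[[0,0.06,0],0],[[0,0.1,0],0],[[0,0.1,0],0],[[0,0.1,0],0],[[0,0.1,0],0]]' --grip 1

```text
time: 6.98
tool_pos: [0.4494, -0.1203, 0.0447]
ee_rot: [-3.138, 0.0, 1.032]
wrist_force: [-2.2, 1.6, 1.1]
width: 0.0646
```

>>> servo_tool --rows '[[[-0.02,0,0],-0.03],[[-0.04,0,0],-0.06],[[-0.06,0,0],-0.09],[[-0.08,0,0],-0.12],[[-0.1,0,0],-0.15],[[-0.1,0,0],-0.18],[[-0.1,0,0],-0.21],[[-0.1,0,0],-0.24],[[-0.1,0,0],-0.27],[[-0.1,0,0],-0.3],[[-0.1,0,0],-0.33],[[-0.1,0,0],-0.33]]'

```text
time: 7.98
tool_pos: [0.4458, -0.1273, 0.0447]
ee_rot: [-3.14, -0.001, 1.551]
wrist_force: [-1.0, 1.3, -0.0]
width: 0.0648
```

```bash
python3 -c "
from h import *
plan(.533,-.147,.04,85);s=snap('top','t7.png');s=snap('wrist','w7.png')"
```

```text
t 7.98 pos [ 0.4458 -0.1273  0.0447] yaw 88.9 w 0.0648 F [-1.   1.3 -0. ] M [0.16 0.3  0.03]
shift [-0.224  1.095  0.056] turn 0.043
```

View pics/t7.png

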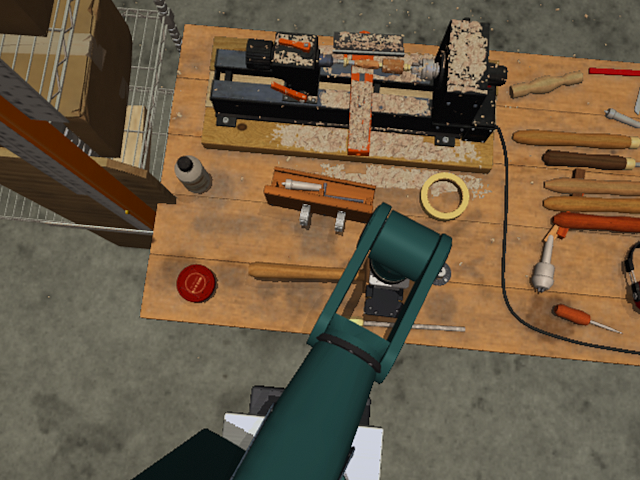

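View pics/w7.png

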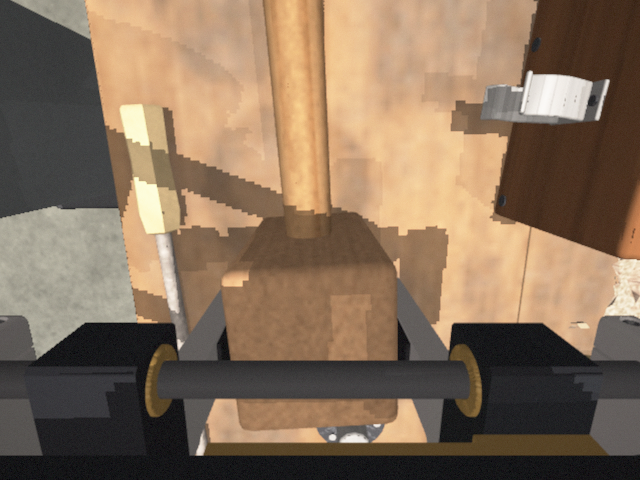

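The mallet now lies along +y, well clear of the rack, with its butt end at (250,269) in the top view. I'll release the head and take the handle.

>>> servo_tool --rows '[[[0,0,0],0],[[0,0,0],0],[[0,0,0],0],[[0,0,-0.2],0],[[0,0,-0.6],0],[[0,0,-1],0],[[0,0,-1],0]]' --grip -1

```text
time: 8.67
tool_pos: [0.4507, -0.1299, 0.1328]
ee_rot: [3.129, 0.005, 1.55]
wrist_force: [1.2, -0.4, 0.3]
width: 0.094
```

>>> servo_tool --rows '[[[0,0,-0.5],0],[[0.1,0,-0.8],0],[[0.3,0,-0.8],0],[[0.6,0,-0.8],0],[[0.6,0,-0.8],0],[[0.6,0,-0.8],0]]'

```text
time: 9.17
tool_pos: [0.4477, -0.0797, 0.1896]
ee_rot: [3.141, 0.001, 1.552]
wrist_force: [-0.3, 0.8, 0.7]
width: 0.0942
```

```bash
python3 -c "
from h import *
plan(.533,-.147,.04,85);s=snap('top','t8.png');s=snap('wrist','w8.png');s=snap('scene','s8.png')"
```

```text
t 9.17 pos [ 0.4477 -0.0797  0.1896] yaw 88.9 w 0.0942 F [-0.3  0.8  0.7] M [-0.09  0.06 -0.04]
shift [-0.819  1.08   1.871] turn 0.044
```

View pics/w8.png

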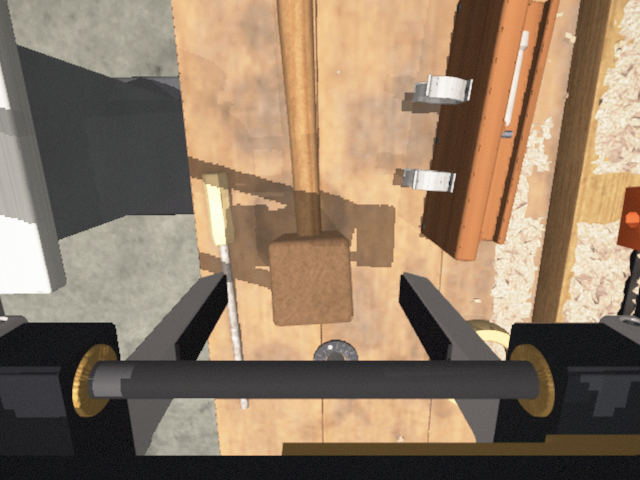

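View pics/s8.png

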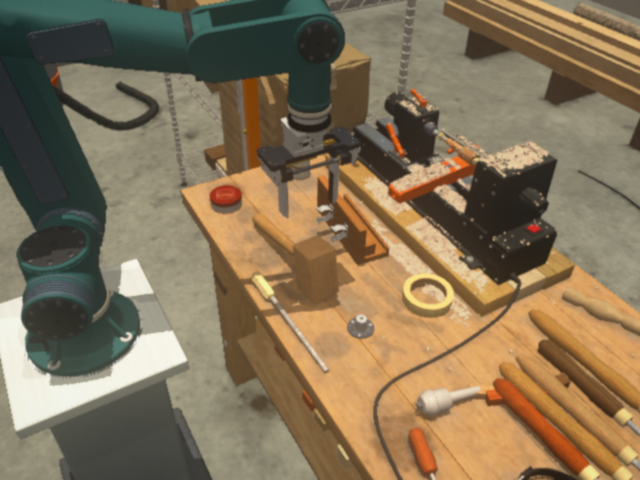

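```bash
python3 -c "
from h import *
s=load('w8.npz')
c=[ray(s,*p) for p in((269,242,.108),(348,232,.108),(353,318,.12),(275,325,.12))];print(c,np.mean(c,0))
print('front edge ->',c[0],c[1])
for p in((309,235,.053),(304,150,.04),(303,100,.03),(299,30,.02)): print(ray(s,*p))
cv2.imwrite('pics/w8z.png',cv2.resize(s['pixels'][0:350,180:420],None,fx=1.7,fy=1.7)[:,:,::-1])
"
```

```text
[array([ 0.4139, -0.0752,  0.108 ]), array([ 0.4746, -0.0685,  0.108 ]), array([ 0.4777, -0.1346,  0.12  ]), array([ 0.4167, -0.1394,  0.12  ])] [ 0.445725 -0.104425  0.114   ]
front edge -> [ 0.4139 -0.0752  0.108 ] [ 0.4746 -0.0685  0.108 ]
[ 0.4439 -0.0838  0.053 ]
[ 0.441  -0.0075  0.04  ]
[0.441  0.0362 0.03  ]
[0.4388 0.0956 0.02  ]
```

View pics/w8z.png

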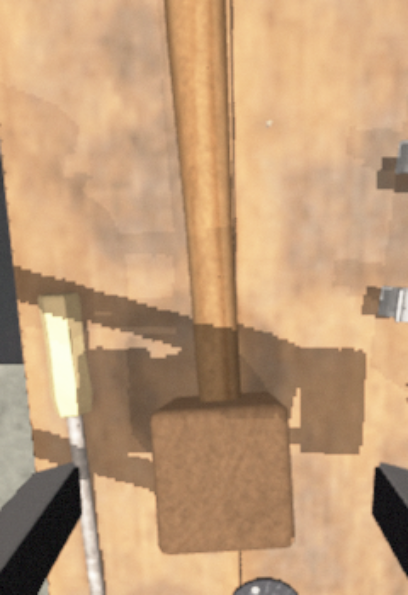

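```bash
python3 -c "
from h import *
plan(.4435,-.052,.031,92)"
```

```text
t 9.32 pos [ 0.4475 -0.0807  0.1891] yaw 88.8 w 0.0937 F [-1.3  0.6 -0.4] M [-0.06  0.03  0.02]
shift [ 0.358 -0.056  1.976] turn -0.036
```

>>> servo_tool --rows '[[[0.18,-0.05,0.2],-0.036],[[0.36,-0.055,0.5],-0.036],[[0.36,-0.055,0.8],-0.036],[[0.36,-0.055,0.8],-0.036],[[0.36,-0.055,0.8],-0.036]]'

```text
time: 9.73
tool_pos: [0.4427, -0.0515, 0.1242]
ee_rot: [-3.138, -0.001, 1.606]
wrist_force: [0.2, -0.5, 0.4]
width: 0.094
```

```bash
python3 -c "
from h import *
plan(.4435,-.052,.031,92);s=snap('wrist','w9.png')"
```

```text
t 9.73 pos [ 0.4427 -0.0515  0.1242] yaw 92.0 w 0.0940 F [ 0.2 -0.5  0.4] M [-0.01  0.06 -0.04]
shift [-0.007  0.014  1.165] turn 0.0
```

View pics/w9.png

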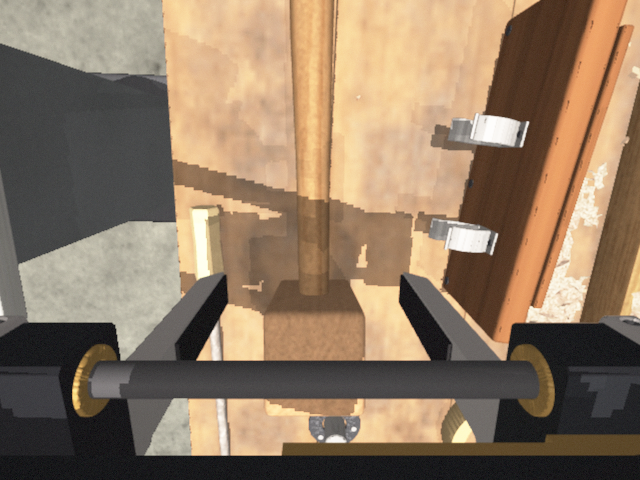

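```bash
python3 -c "
from h import *
s=load('w9.npz')
print(ray(s,267,312,.108),ray(s,363,309,.108),ray(s,314,293,.053),ray(s,312,100,.03))
print(proj(s,[.4435,-.052,.05]),proj(s,[.4435,-.052,.105]))
"
```

```text
[ 0.4154 -0.0749  0.108 ] [ 0.4738 -0.0708  0.108 ] [ 0.4444 -0.0849  0.053 ] [0.4379 0.0568 0.03  ]
[314.3 250.8] [314.4 276.5]
```

>>> servo_tool --rows '[[[-0.04,0.01,0.3],0],[[-0.04,0.01,0.6],0],[[-0.04,0.01,0.9],0],[[-0.04,0.01,0.9],0]]'

```text
time: 10.12
tool_pos: [0.4426, -0.0544, 0.0508]
ee_rot: [-3.136, -0.002, 1.606]
wrist_force: [-0.9, 0.8, -1.3]
width: 0.0935
```

>>> servo_tool --rows '[[[0,0,0.15],0],[[0,0,0.25],0],[[0,0,0.25],0],[[0,0,0.25],0]]'

```text
time: 10.45
tool_pos: [0.4455, -0.0547, 0.0347]
ee_rot: [3.14, 0.0, 1.606]
wrist_force: [-0.8, -0.7, 0.6]
width: 0.0944
```

>>> servo_tool --rows '[[[0,0,0],0],[[0,0,0],0],[[0,0,0],0],[[0,0,0],0],[[0,0,0],0],[[0,0,0],0],[[0,0,0],0],[[0,0,0],0],[[0,0,0],0],[[0,0,0],0]]' --grip 1

```text
time: 11.28
tool_pos: [0.4446, -0.0543, 0.0334]
ee_rot: [-3.142, -0.0, 1.607]
wrist_force: [0.1, -0.6, -0.1]
width: 0.0308
```

```bash
python3 -c "
from h import *
plan(.4435,-.052,.031,92);s=snap('wrist','w10.png')"
```

```text
t 11.28 pos [ 0.4446 -0.0543  0.0334] yaw 92.1 w 0.0308 F [ 0.1 -0.6 -0.1] M [-0.09  0.08  0.02]
shift [ 0.029 -0.013  0.03 ] turn 0.001
```

View pics/w10.png

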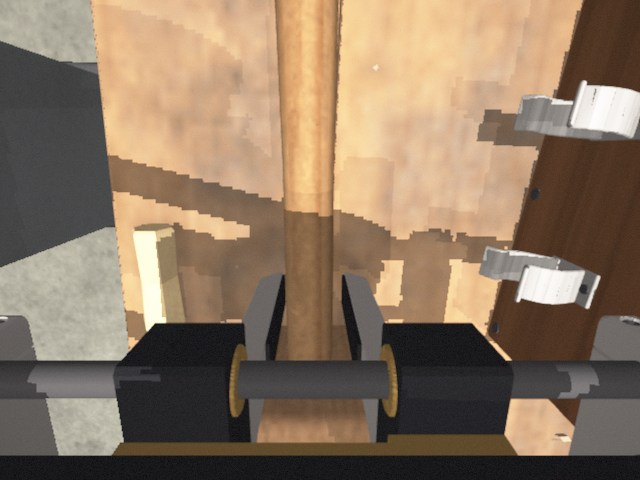

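>>> servo_tool --rows '[[[0,0,0],0],[[0,0,0],0],[[0,0,0],0],[[0,0,0],0]]'

```text
time: 11.67
tool_pos: [0.444, -0.054, 0.0333]
ee_rot: [-3.14, -0.001, 1.607]
wrist_force: [-3.2, 0.0, 2.2]
width: 0.0227
```

>>> servo_tool --rows '[[[0,0,-0.1],0],[[0,0,-0.2],0],[[0,0,-0.3],0],[[0,0,-0.4],0],[[0,0,-0.4],0]]'

```text
time: 12.08
tool_pos: [0.4464, -0.0547, 0.0679]
ee_rot: [3.137, 0.001, 1.607]
wrist_force: [0.7, 0.3, -4.3]
width: 0.0228
```

```bash
python3 -c "
from h import *
plan(.4435,-.052,.031,92);s=snap('wrist','w11.png');s=snap('scene','s11.png')"
```

```text
t 12.08 pos [ 0.4464 -0.0547  0.0679] yaw 92.1 w 0.0228 F [ 0.7  0.3 -4.3] M [ 0.08 -0.03  0.05]
shift [ 0.035 -0.037  0.46 ] turn 0.001
```

View pics/w11.png

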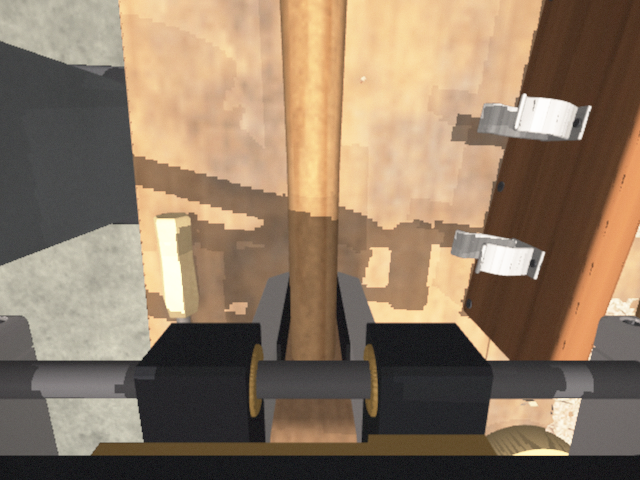

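View pics/s11.png

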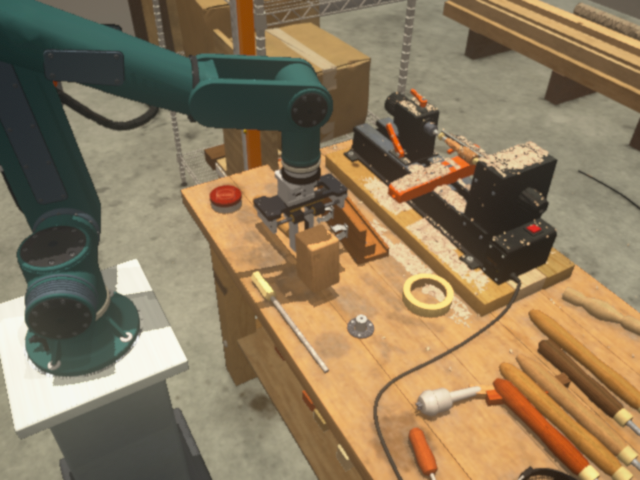

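The mallet is lifted and carried (about -4.3 N). I'll lift further and measure the head's tilt.

>>> servo_tool --rows '[[[0,0,-0.15],0],[[0,0,-0.3],0],[[0,0,-0.45],0],[[0,0,-0.45],0],[[0,0,-0.45],0]]'

```text
time: 12.6
tool_pos: [0.445, -0.0543, 0.1015]
ee_rot: [3.141, 0.0, 1.607]
wrist_force: [0.2, 0.6, -5.6]
width: 0.0229
```

```bash
python3 -c "
from h import *
plan(.4435,-.052,.031,92);s=snap('scene','s12.png')
cv2.imwrite('pics/s12z.png',cv2.resize(s['pixels'][160:340,200:440],None,fx=3.3,fy=3.3,interpolation=cv2.INTER_CUBIC)[:,:,::-1])
s=snap('top','t12.png')
cv2.imwrite('pics/t12z.png',cv2.resize(s['pixels'][160:340,230:460],None,fx=3.3,fy=3.3,interpolation=cv2.INTER_CUBIC)[:,:,::-1])"
```

```text
t 12.60 pos [ 0.445  -0.0543  0.1015] yaw 92.1 w 0.0229 F [ 0.2  0.6 -5.6] M [0.17 0.12 0.01]
shift [ 0.03  -0.018  0.882] turn 0.001
```

View pics/s12z.png

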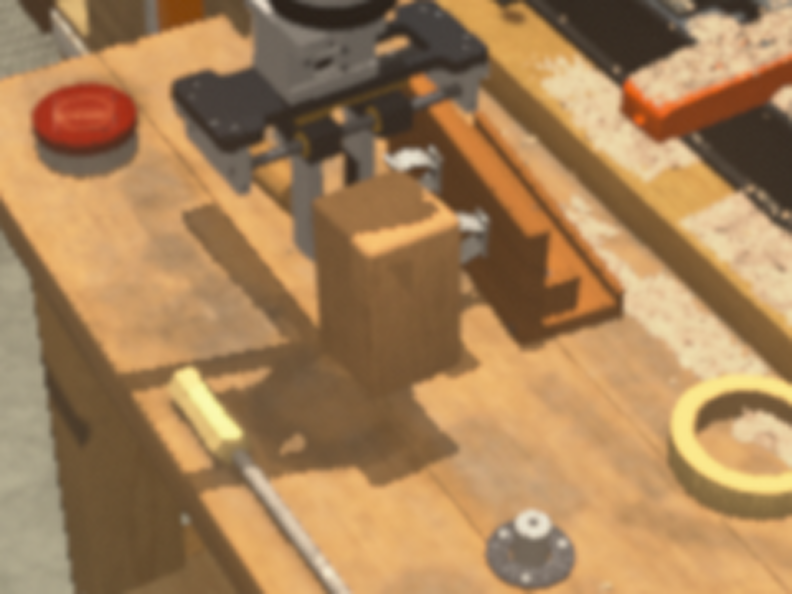

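View pics/t12z.png

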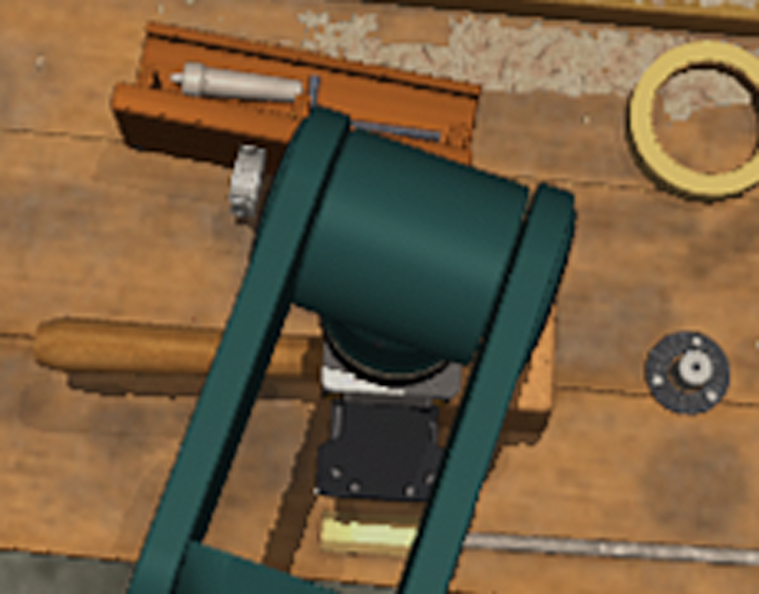

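```bash
cat >> h.py <<'E'
def corners(s,th,off=.061,g=None,yaw=None,zo=.019):
    o=robot.get_obs(); p=np.array(o['tool_pos'])+[0,0,zo] if g is None else np.array(g)
    ps=o['ee_rot'][2] if yaw is None else np.radians(yaw)
    h=-np.array([np.cos(ps),np.sin(ps),0]); t=np.radians(th)
    u=h*np.cos(t)+np.array([0,0,np.sin(t)]); n=-h*np.sin(t)+np.array([0,0,np.cos(t)]); w=np.cross(n,u)
    c=p+off*u
    return c,{(a,b,d):proj(s,c+a*.034*u+b*.032*w+d*.055*n) for a in(1,-1) for b in(1,-1) for d in(1,-1)}
E
python3 -c "
from h import *
s=load('s12.npz')
for th in(-10,0,10):
    c,d=corners(s,th); print(th,c.round(4)); print({k:((v-[200,160])*3.3).round() .tolist() for k,v in d.items()})
"
```

```text
-10 [ 0.4461 -0.1141  0.1087]
{(1, 1, 1): [470.0, 254.0], (1, 1, -1): [445.0, 371.0], (1, -1, 1): [375.0, 292.0], (1, -1, -1): [356.0, 409.0], (-1, 1, 1): [408.0, 176.0], (-1, 1, -1): [388.0, 295.0], (-1, -1, 1): [314.0, 211.0], (-1, -1, -1): [301.0, 330.0]}
0 [ 0.4461 -0.115   0.1193]
{(1, 1, 1): [463.0, 223.0], (1, 1, -1): [456.0, 363.0], (1, -1, 1): [368.0, 261.0], (1, -1, -1): [366.0, 401.0], (-1, 1, 1): [400.0, 161.0], (-1, 1, -1): [397.0, 299.0], (-1, -1, 1): [307.0, 195.0], (-1, -1, -1): [309.0, 335.0]}
10 [ 0.4461 -0.1141  0.1299]
{(1, 1, 1): [454.0, 192.0], (1, 1, -1): [464.0, 350.0], (1, -1, 1): [357.0, 228.0], (1, -1, -1): [373.0, 389.0], (-1, 1, 1): [391.0, 147.0], (-1, 1, -1): [405.0, 301.0], (-1, -1, 1): [298.0, 181.0], (-1, -1, -1): [316.0, 337.0]}
```

```bash
python3 -c "
from h import *
plan(.4677,-.201,.1015,92)"
```

```text
t 12.70 pos [ 0.4439 -0.0541  0.1003] yaw 92.1 w 0.0230 F [-1.5  0.1 -5.7] M [0.08 0.1  0.04]
shift [-1.846  0.231 -0.017] turn 0.001
```

>>> servo_tool --rows '[[[-0.2,0.02,0],0],[[-0.5,0.06,0],0],[[-0.8,0.1,0],0],[[-0.95,0.12,0],0],[[-0.95,0.12,0],0]]'

```text
time: 13.12
tool_pos: [0.4567, -0.1318, 0.1003]
ee_rot: [-3.14, 0.0, 1.604]
wrist_force: [0.6, 0.5, -4.9]
width: 0.0228
```

>>> servo_tool --rows '[[[-0.2,0.02,0],0],[[-0.5,0.06,0],0],[[-0.8,0.1,0],0],[[-0.9,0.11,0],0],[[-0.9,0.11,0],0],[[-0.9,0.11,0],0]]'

```text
time: 13.62
tool_pos: [0.4679, -0.2003, 0.1007]
ee_rot: [-3.14, -0.003, 1.606]
wrist_force: [0.9, 0.9, -5.7]
width: 0.0228
```

```bash
python3 -c "
from h import *
plan(.4677,-.201,.1015,92)
s=snap('scene','s13.png')
cv2.imwrite('pics/s13z.png',cv2.resize(s['pixels'][200:360,280:480],None,fx=3.5,fy=3.5,interpolation=cv2.INTER_CUBIC)[:,:,::-1])
for th in(0,5):
    c,d=corners(s,th); print(th,c.round(4)); print({k:((v-[280,200])*3.5).round() .tolist() for k,v in d.items()})
snap('top','t13.png')"
```

```text
t 13.62 pos [ 0.4679 -0.2003  0.1007] yaw 92.0 w 0.0228 F [ 0.9  0.9 -5.7] M [ 0.1   0.07 -0.  ]
shift [-0.009 -0.003 -0.01 ] turn 0.0
0 [ 0.4701 -0.2609  0.1198]
{(1, 1, 1): [406.0, 245.0], (1, 1, -1): [385.0, 396.0], (1, -1, 1): [301.0, 293.0], (1, -1, -1): [286.0, 443.0], (-1, 1, 1): [326.0, 168.0], (-1, 1, -1): [310.0, 317.0], (-1, -1, 1): [223.0, 211.0], (-1, -1, -1): [214.0, 361.0]}
5 [ 0.4701 -0.2607  0.1251]
{(1, 1, 1): [401.0, 228.0], (1, 1, -1): [392.0, 390.0], (1, -1, 1): [296.0, 274.0], (1, -1, -1): [292.0, 438.0], (-1, 1, 1): [320.0, 159.0], (-1, 1, -1): [316.0, 319.0], (-1, -1, 1): [217.0, 202.0], (-1, -1, -1): [219.0, 363.0]}
```

View pics/s13z.png

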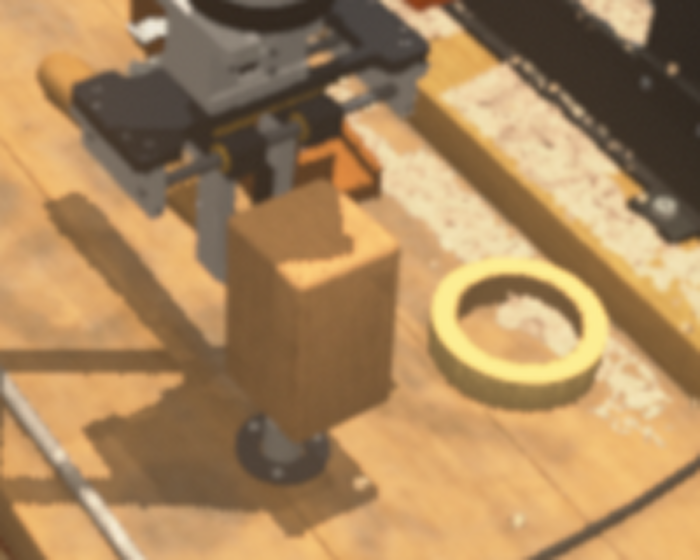

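View pics/t13.png

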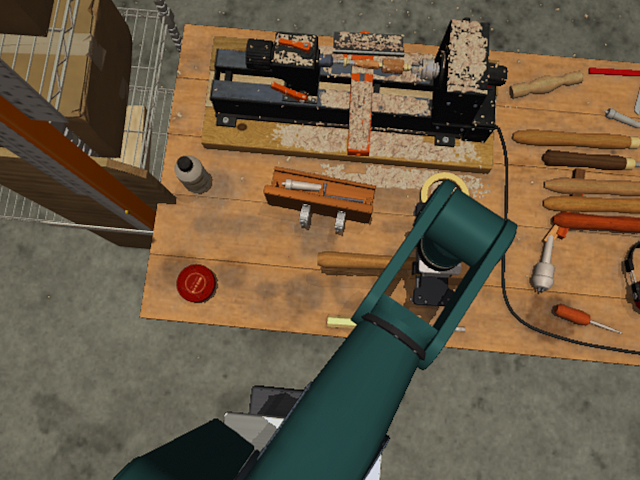

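The head hangs nearly level above the stop, about 30 mm over it. I'll knock it down.

>>> servo_tool --rows '[[[0,0,0.15],0],[[0,0,0.35],0],[[0,0,0.6],0],[[0,0,0.7],0],[[0,0,0.7],0],[[0,0,0.7],0]]'

```text
time: 14.22
tool_pos: [0.4677, -0.201, 0.045]
ee_rot: [-3.14, -0.0, 1.607]
wrist_force: [-0.1, 0.4, -5.7]
width: 0.0231
```

```bash
python3 -c "
from h import *
plan(.4677,-.201,.1015,92)
s=snap('scene','s14.png')
cv2.imwrite('pics/s14z.png',cv2.resize(s['pixels'][200:360,280:480],None,fx=3.5,fy=3.5,interpolation=cv2.INTER_CUBIC)[:,:,::-1])
"
```

```text
t 14.22 pos [ 0.4677 -0.201   0.045 ] yaw 92.1 w 0.0231 F [-0.1  0.4 -5.7] M [ 0.09  0.09 -0.03]
shift [ 0.001 -0.001 -0.707] turn 0.001
```

View pics/s14z.png

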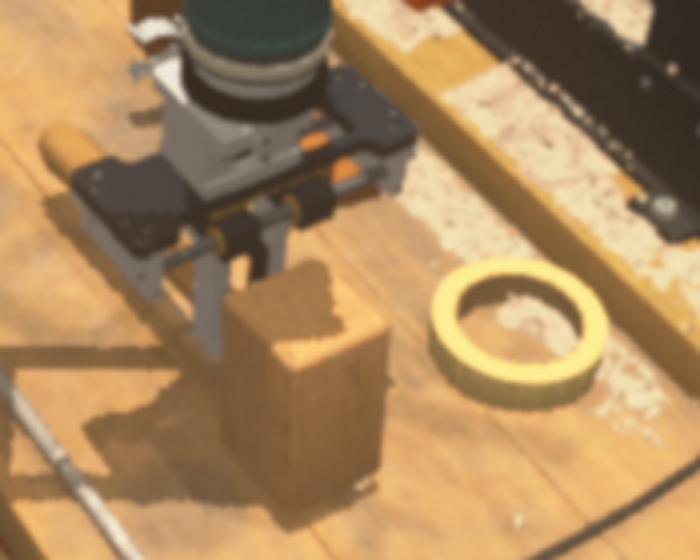

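>>> servo_tool --rows '[[[0,0,0.05],0],[[0,0,0.1],0],[[0,0,0.12],0],[[0,0,0.14],0],[[0,0,0.14],0]]'

```text
time: 14.68
tool_pos: [0.4693, -0.1997, 0.0374]
ee_rot: [3.139, -0.003, 1.607]
wrist_force: [-4.2, 8.4, 11.5]
width: 0.0229
```

```bash
python3 -c "
from h import *
plan(.4677,-.201,.1015,92)
s=snap('scene','s15.png')
cv2.imwrite('pics/s15z.png',cv2.resize(s['pixels'][200:360,280:480],None,fx=3.5,fy=3.5,interpolation=cv2.INTER_CUBIC)[:,:,::-1])
for th in(-3,0,5):
    c,d=corners(s,th); print(th,c.round(4)); print({k:((v-[280,200])*3.5).round() .tolist() for k,v in d.items() if k[0]==1})
"
```

```text
t 14.68 pos [ 0.4693 -0.1997  0.0374] yaw 92.1 w 0.0229 F [-4.2  8.4 11.5] M [ 1.41  0.85 -0.06]
shift [-0.013 -0.019 -0.801] turn 0.001
-3 [ 0.4716 -0.2607  0.0534]
{(1, 1, 1): [398.0, 343.0], (1, 1, -1): [372.0, 475.0], (1, -1, 1): [297.0, 391.0], (1, -1, -1): [277.0, 522.0]}
0 [ 0.4716 -0.2608  0.0566]
{(1, 1, 1): [396.0, 333.0], (1, 1, -1): [376.0, 472.0], (1, -1, 1): [294.0, 380.0], (1, -1, -1): [281.0, 520.0]}
5 [ 0.4716 -0.2605  0.0619]
{(1, 1, 1): [391.0, 316.0], (1, 1, -1): [383.0, 468.0], (1, -1, 1): [289.0, 363.0], (1, -1, -1): [287.0, 516.0]}
```

View pics/s15z.png

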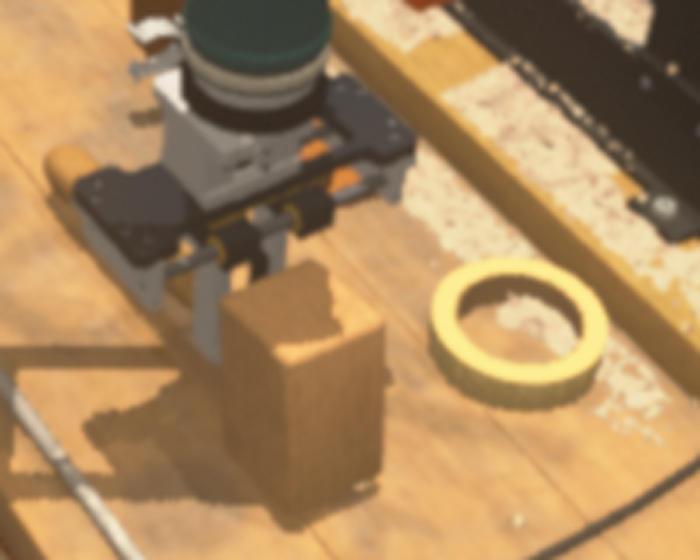

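It is pressing with about 17 N, while the head sits roughly 5° nose-up, so its handle-side edge may be on the ring before the stop is quite flush. I'll strike again with that low edge directly over the stop.

>>> servo_tool --rows '[[[0,0,-0.2],0],[[0,0,-0.4],0],[[-0.15,0,-0.5],0],[[-0.26,0,-0.5],0],[[-0.26,0,-0.5],0],[[-0.26,0,-0.5],0]]'

```text
time: 15.23
tool_pos: [0.4683, -0.2228, 0.073]
ee_rot: [-3.14, -0.001, 1.605]
wrist_force: [0.2, 0.0, -5.8]
width: 0.0226
```

```bash
python3 -c "
from h import *
plan(.4677,-.222,.0374,92)
s=snap('scene','s16.png')
cv2.imwrite('pics/s16z.png',cv2.resize(s['pixels'][200:360,280:480],None,fx=3.5,fy=3.5,interpolation=cv2.INTER_CUBIC)[:,:,::-1])
for th in(0,5,10):
    c,d=corners(s,th); print(th,c.round(4)); print({k:((v-[280,200])*3.5).round() .tolist() for k,v in d.items() })
"
```

```text
t 15.23 pos [ 0.4683 -0.2228  0.073 ] yaw 92.0 w 0.0226 F [ 0.2  0.  -5.8] M [ 0.1   0.05 -0.02]
shift [ 0.01  -0.007  0.445] turn -0.0
0 [ 0.4702 -0.2832  0.0917]
{(1, 1, 1): [427.0, 314.0], (1, 1, -1): [404.0, 459.0], (1, -1, 1): [322.0, 362.0], (1, -1, -1): [306.0, 508.0], (-1, 1, 1): [345.0, 233.0], (-1, 1, -1): [329.0, 378.0], (-1, -1, 1): [244.0, 278.0], (-1, -1, -1): [233.0, 423.0]}
5 [ 0.4702 -0.2829  0.097 ]
{(1, 1, 1): [422.0, 296.0], (1, 1, -1): [411.0, 454.0], (1, -1, 1): [317.0, 344.0], (1, -1, -1): [313.0, 503.0], (-1, 1, 1): [340.0, 224.0], (-1, 1, -1): [335.0, 380.0], (-1, -1, 1): [238.0, 268.0], (-1, -1, -1): [238.0, 425.0]}
10 [ 0.4702 -0.2823  0.1022]
{(1, 1, 1): [416.0, 278.0], (1, 1, -1): [417.0, 448.0], (1, -1, 1): [311.0, 326.0], (1, -1, -1): [318.0, 497.0], (-1, 1, 1): [335.0, 216.0], (-1, 1, -1): [340.0, 382.0], (-1, -1, 1): [233.0, 260.0], (-1, -1, -1): [243.0, 427.0]}
```

View pics/s16z.png

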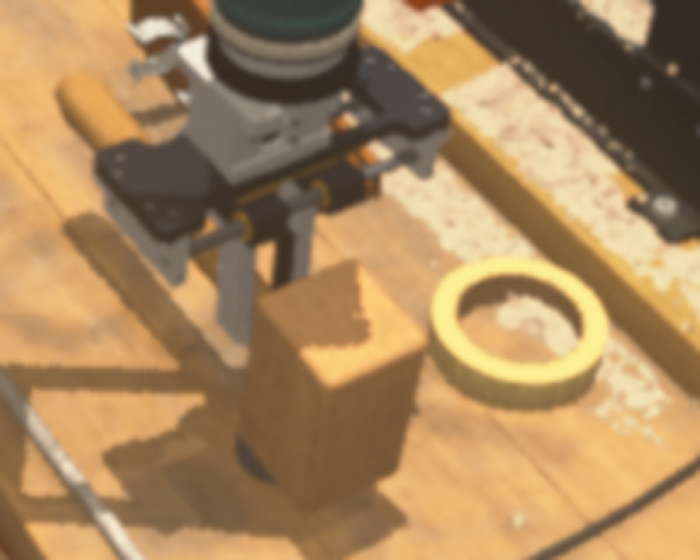

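The lift let the head droop to about 6° nose-down, with the low edge now at the far end. The near edge is over the stop, so pressing here still seats it.

>>> servo_tool --rows '[[[0.05,0,0.1],0],[[0.05,0,0.25],0],[[0.05,0,0.38],0],[[0.05,0,0.44],0],[[0.05,0,0.47],0],[[0.05,0,0.5],0],[[0.05,0,0.5],0]]'

```text
time: 15.87
tool_pos: [0.471, -0.2136, 0.0387]
ee_rot: [3.137, -0.008, 1.608]
wrist_force: [-5.3, 14.3, 23.5]
width: 0.0228
```

```bash
python3 -c "
from h import *
plan(.4677,-.222,.0374,92)
s=snap('scene','s17.png')
cv2.imwrite('pics/s17z.png',cv2.resize(s['pixels'][200:360,280:480],None,fx=3.5,fy=3.5,interpolation=cv2.INTER_CUBIC)[:,:,::-1])
for th in(-5,0,5):
    c,d=corners(s,th); print(th,c.round(4)); print({k:((v-[280,200])*3.5).round() .tolist() for k,v in d.items() })
"
```

```text
t 15.87 pos [ 0.471  -0.2136  0.0387] yaw 92.1 w 0.0228 F [-5.3 14.3 23.5] M [ 2.74  1.1  -0.13]
shift [-0.104 -0.045  0.016] turn 0.001
-5 [ 0.4733 -0.2745  0.0525]
{(1, 1, 1): [418.0, 364.0], (1, 1, -1): [386.0, 490.0], (1, -1, 1): [317.0, 413.0], (1, -1, -1): [292.0, 539.0], (-1, 1, 1): [341.0, 276.0], (-1, 1, -1): [315.0, 404.0], (-1, -1, 1): [242.0, 321.0], (-1, -1, -1): [222.0, 449.0]}
0 [ 0.4733 -0.2747  0.0579]
{(1, 1, 1): [414.0, 348.0], (1, 1, -1): [394.0, 487.0], (1, -1, 1): [313.0, 396.0], (1, -1, -1): [298.0, 536.0], (-1, 1, 1): [336.0, 268.0], (-1, 1, -1): [321.0, 407.0], (-1, -1, 1): [237.0, 312.0], (-1, -1, -1): [227.0, 452.0]}
5 [ 0.4733 -0.2745  0.0632]
{(1, 1, 1): [410.0, 330.0], (1, 1, -1): [400.0, 482.0], (1, -1, 1): [308.0, 378.0], (1, -1, -1): [304.0, 531.0], (-1, 1, 1): [331.0, 259.0], (-1, 1, -1): [326.0, 409.0], (-1, -1, 1): [231.0, 303.0], (-1, -1, -1): [232.0, 454.0]}
```

View pics/s17z.png

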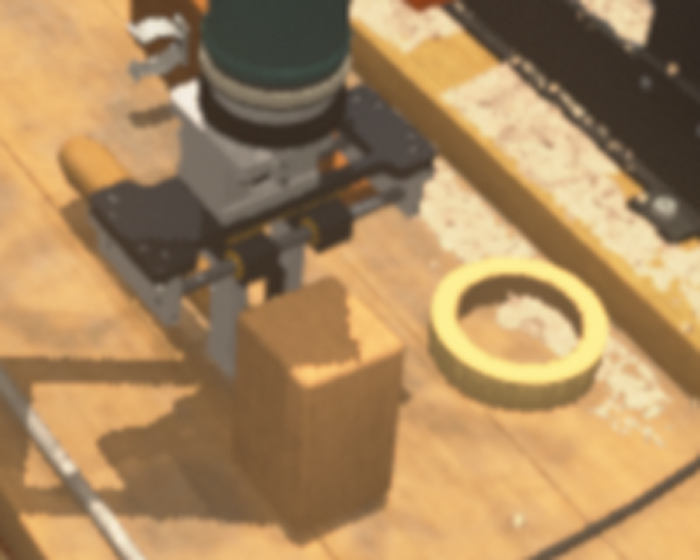

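>>> servo_tool --rows '[[[0,0,-0.1],0],[[0,0,-0.25],0],[[0,0,-0.45],0],[[0,0,-0.65],0],[[0,0,-0.8],0],[[0,0,-0.8],0]]'

```text
time: 16.42
tool_pos: [0.4704, -0.2194, 0.1007]
ee_rot: [3.138, 0.003, 1.607]
wrist_force: [0.8, -0.8, -3.4]
width: 0.0229
```

>>> servo_tool --rows '[[[0.2,-0.02,0],0],[[0.5,-0.06,0],0],[[0.8,-0.1,0],0],[[0.95,-0.13,0],0],[[0.95,-0.13,0],0]]'

```text
time: 16.83
tool_pos: [0.4543, -0.1397, 0.0967]
ee_rot: [-3.139, -0.003, 1.61]
wrist_force: [0.5, 0.5, -5.2]
width: 0.0227
```

```bash
python3 -c "
from h import *
plan(.4455,-.054,.1,92)
s=snap('scene','s18.png')
cv2.imwrite('pics/s18z.png',cv2.resize(s['pixels'][180:360,240:480],None,fx=3.3,fy=3.3,interpolation=cv2.INTER_CUBIC)[:,:,::-1])
s=snap('wrist','w18.png')
s=snap('top','t18.png')
cv2.imwrite('pics/t18z.png',cv2.resize(s['pixels'][230:310,390:490],None,fx=6,fy=6,interpolation=cv2.INTER_CUBIC)[:,:,::-1])
"
```

```text
t 16.83 pos [ 0.4543 -0.1397  0.0967] yaw 92.2 w 0.0227 F [ 0.5  0.5 -5.2] M [0.04 0.09 0.02]
shift [ 1.075 -0.068 -0.039] turn 0.003
```

View pics/s18z.png

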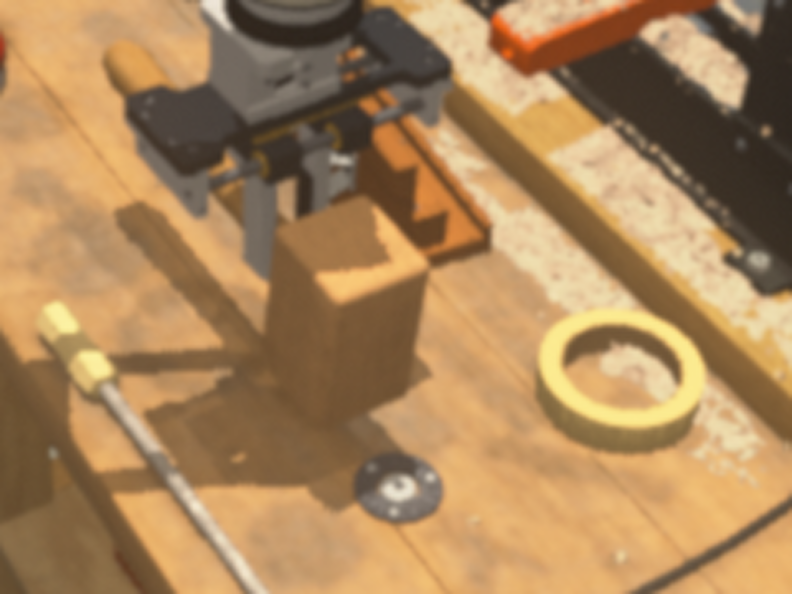

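View pics/t18z.png

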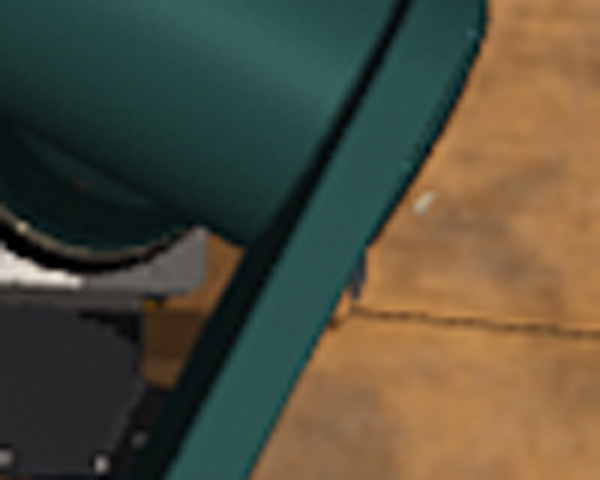

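The stop now looks flush: its white top at (398,487) coincides with the ring's centre at (399,487). Next I'll lay the mallet down.

>>> servo_tool --rows '[[[0.2,-0.02,0],0],[[0.5,-0.05,0],0],[[0.8,-0.07,0],0],[[0.95,-0.07,0.1],0],[[0.95,-0.07,0.2],0],[[0.95,-0.07,0.3],0],[[0.95,-0.07,0.4],0],[[0.95,-0.07,0.45],0],[[0.95,-0.07,0.5],0],[[0.95,-0.07,0.5],0]]'

```text
time: 17.82
tool_pos: [0.4469, -0.0675, 0.0571]
ee_rot: [-3.14, -0.001, 1.606]
wrist_force: [0.2, -0.7, -5.1]
width: 0.0227
```

>>> servo_tool --rows '[[[0,0,0.03],0],[[0,0,0.06],0],[[0,0,0.09],0],[[0,0,0.12],0],[[0,0,0.15],0],[[0,0,0.18],0],[[0,0,0.18],0]]'

```text
time: 18.4
tool_pos: [0.4474, -0.0669, 0.0434]
ee_rot: [-3.141, -0.0, 1.607]
wrist_force: [0.2, -0.5, -4.1]
width: 0.0226
```

```bash
python3 -c "
from h import *
plan(.4455,-.054,.034,92)
s=snap('scene','s19.png')
cv2.imwrite('pics/s19z.png',cv2.resize(s['pixels'][160:340,200:440],None,fx=3.3,fy=3.3,interpolation=cv2.INTER_CUBIC)[:,:,::-1])
s=snap('top','t19.png')
"
```

```text
t 18.40 pos [ 0.4474 -0.0669  0.0434] yaw 92.1 w 0.0226 F [ 0.2 -0.5 -4.1] M [-0.    0.02  0.05]
shift [ 0.162 -0.018  0.118] turn 0.001
```

View pics/s19z.png

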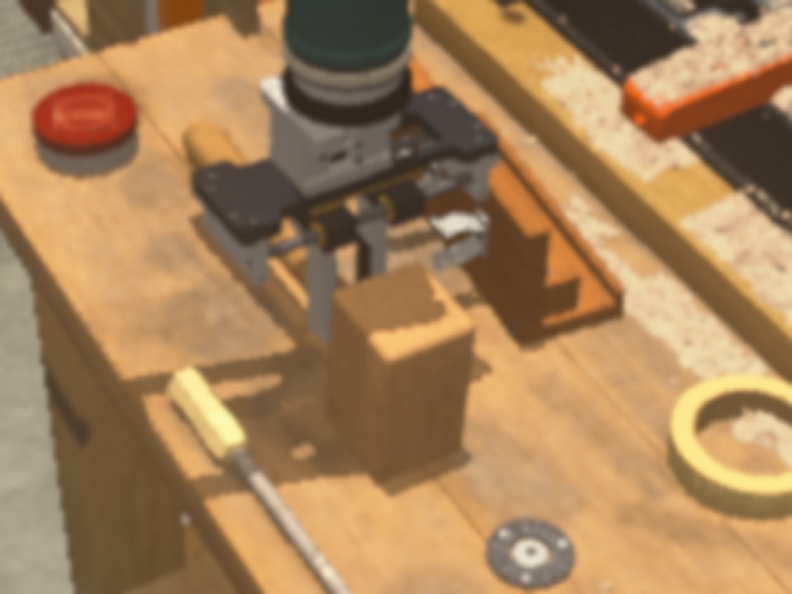

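>>> servo_tool --rows '[[[0,0,0.02],0],[[0,0,0.04],0],[[0,0,0.06],0],[[0,0,0.08],0],[[0,0,0.08],0]]'

```text
time: 18.92
tool_pos: [0.4477, -0.0662, 0.0391]
ee_rot: [3.141, -0.001, 1.607]
wrist_force: [-4.2, 4.1, 6.8]
width: 0.0229
```

>>> servo_tool --rows '[[[0,0,0.01],0],[[0,0,0.02],0],[[0,0,0.03],0],[[0,0,0.04],0],[[0,0,0.04],0]]'

```text
time: 19.33
tool_pos: [0.4474, -0.0649, 0.0377]
ee_rot: [3.142, -0.004, 1.607]
wrist_force: [-9.0, 8.6, 17.6]
width: 0.023
```

```bash
python3 -c "
from h import *
plan(.4455,-.054,.034,92)
s=snap('scene','s20.png')
cv2.imwrite('pics/s20z.png',cv2.resize(s['pixels'][160:340,200:440],None,fx=3.3,fy=3.3,interpolation=cv2.INTER_CUBIC)[:,:,::-1])
for th in(-5,0,5):
    c,d=corners(s,th); print(th,c.round(4)); print({k:((v-[200,160])*3.3).round() .tolist() for k,v in d.items() if k[0]==1})
"
```

```text
t 19.33 pos [ 0.4474 -0.0649  0.0377] yaw 92.1 w 0.0230 F [-9.   8.6 17.6] M [ 1.4   1.66 -0.07]
shift [ 0.137 -0.019  0.047] turn 0.001
-5 [ 0.4497 -0.1257  0.0515]
{(1, 1, 1): [477.0, 329.0], (1, 1, -1): [461.0, 448.0], (1, -1, 1): [385.0, 367.0], (1, -1, -1): [374.0, 487.0]}
0 [ 0.4497 -0.1259  0.0568]
{(1, 1, 1): [474.0, 314.0], (1, 1, -1): [466.0, 444.0], (1, -1, 1): [381.0, 352.0], (1, -1, -1): [379.0, 483.0]}
5 [ 0.4497 -0.1257  0.0621]
{(1, 1, 1): [470.0, 298.0], (1, 1, -1): [471.0, 439.0], (1, -1, 1): [377.0, 337.0], (1, -1, -1): [383.0, 478.0]}
```

View pics/s20z.png

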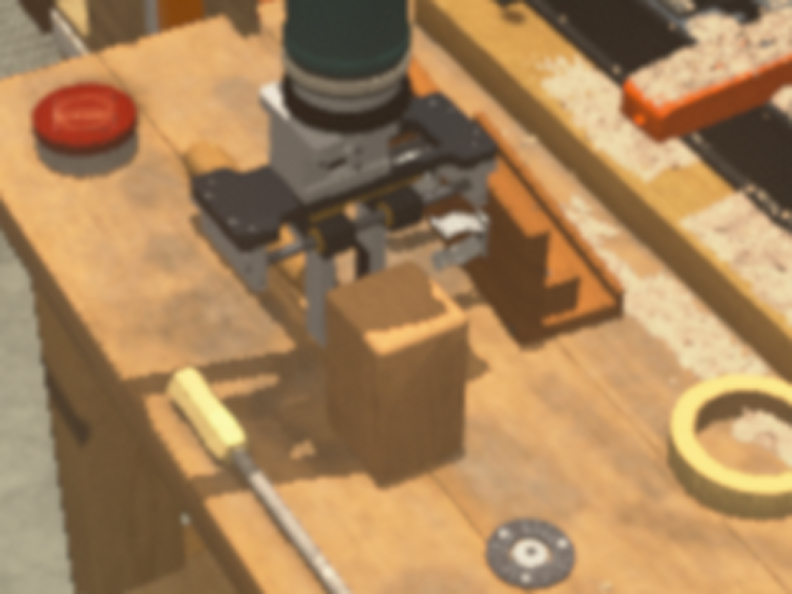

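>>> servo_tool --rows '[[[0.01,0,0.01],0],[[0.01,0,0.02],0],[[0.02,0,0.03],0],[[0.02,0,0.04],0],[[0.02,0,0.05],0],[[0.02,0,0.06],0],[[0.02,0,0.06],0]]'

```text
time: 19.97
tool_pos: [0.4474, -0.0611, 0.0338]
ee_rot: [3.141, -0.009, 1.607]
wrist_force: [-11.2, 13.8, 23.2]
width: 0.0228
```

```bash
python3 -c "
from h import *
plan(.4455,-.054,.034,92)
s=snap('scene','s21.png')
cv2.imwrite('pics/s21z.png',cv2.resize(s['pixels'][160:340,200:440],None,fx=3.3,fy=3.3,interpolation=cv2.INTER_CUBIC)[:,:,::-1])
"
```

```text
t 19.97 pos [ 0.4474 -0.0611  0.0338] yaw 92.1 w 0.0228 F [-11.2  13.8  23.2] M [ 2.42  2.06 -0.05]
shift [ 0.09  -0.021 -0.002] turn 0.001
```

View pics/s21z.png

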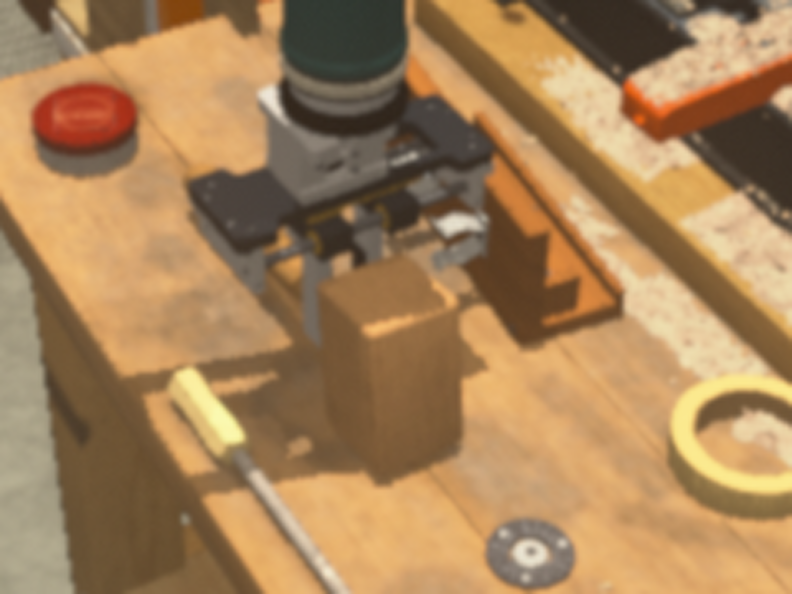

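The butt is now nearly down, with the head standing on the bench. I'll ease off, then release.

>>> servo_tool --rows '[[[0,0,-0.01],0],[[0,0,-0.02],0],[[0,0,-0.02],0]]'

```text
time: 20.27
tool_pos: [0.4474, -0.0621, 0.0345]
ee_rot: [3.141, -0.007, 1.607]
wrist_force: [-7.6, 11.6, 17.4]
width: 0.0227
```

>>> servo_tool --rows '[[[0,0,0],0],[[0,0,0],0],[[0,0,0],0],[[0,0,0],0],[[0,0,0],0],[[0,0,0],0],[[0,0,0],0],[[0,0,0],0]]' --grip -1

```text
time: 20.93
tool_pos: [0.4473, -0.0656, 0.0309]
ee_rot: [-3.141, 0.0, 1.607]
wrist_force: [0.1, -0.5, 0.3]
width: 0.0727
```

```bash
python3 -c "
from h import *
plan(.4455,-.054,.034,92)
s=snap('wrist','w22.png')
"
```

```text
t 20.93 pos [ 0.4473 -0.0656  0.0309] yaw 92.1 w 0.0727 F [ 0.1 -0.5  0.3] M [-0.01  0.06  0.  ]
shift [ 0.146 -0.017 -0.039] turn 0.001
```

View pics/w22.png

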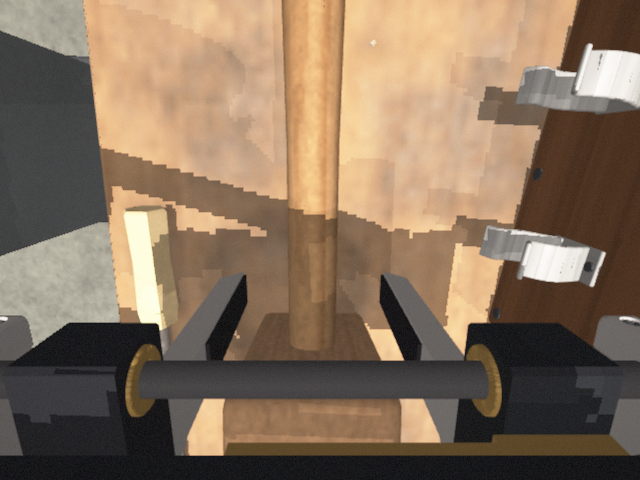

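>>> servo_tool --rows '[[[0,0,0],0],[[0,0,0],0],[[0,0,0],0],[[0.03,0,-0.2],0],[[0.05,0,-0.6],0],[[0.05,0,-1],0],[[0.05,0,-1],0]]'

```text
time: 21.57
tool_pos: [0.4514, -0.0624, 0.118]
ee_rot: [3.129, 0.004, 1.607]
wrist_force: [1.0, -0.5, 1.4]
width: 0.0939
```

>>> servo_tool --rows '[[[0,0,-0.4],0],[[0,0,-0.8],0],[[0,0,-1],0],[[0,0,-1],0]]'

```text
time: 21.9
tool_pos: [0.4497, -0.062, 0.1957]
ee_rot: [3.133, 0.003, 1.607]
wrist_force: [0.4, 0.1, -0.7]
width: 0.0941
```

>>> servo_tool --rows '[[[-0.4,0.1,0],0],[[-0.8,0.15,0],0],[[-1,0.2,0],0],[[-1,0.2,0],0]]'

```text
time: 22.23
tool_pos: [0.4658, -0.1432, 0.1886]
ee_rot: [-3.138, -0.0, 1.603]
wrist_force: [-1.1, -0.1, -0.5]
width: 0.094
```

>>> servo_tool --rows '[[[-0.4,0.1,0],0],[[-0.8,0.1,0],0],[[-1,0.1,0],0],[[-1,0.1,0],0],[[-1,0.1,0],0]]'

```text
time: 22.65
tool_pos: [0.4764, -0.2197, 0.1894]
ee_rot: [-3.139, -0.003, 1.606]
wrist_force: [-0.8, -0.1, 0.3]
width: 0.0941
```

```bash
python3 -c "
from h import *
plan(.4697,-.25,.2,92)
s=snap('wrist','w23.png');snap('scene','s23.png');snap('top','t23.png')
"
```

```text
t 22.65 pos [ 0.4764 -0.2197  0.1894] yaw 92.0 w 0.0941 F [-0.8 -0.1  0.3] M [-0.07  0.04  0.02]
shift [-0.375 -0.098 -0.133] turn 0.0
```

View pics/w23.png

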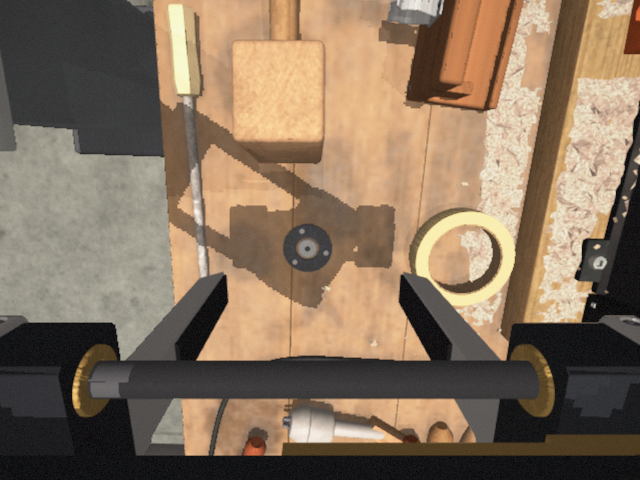

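View pics/s23.png

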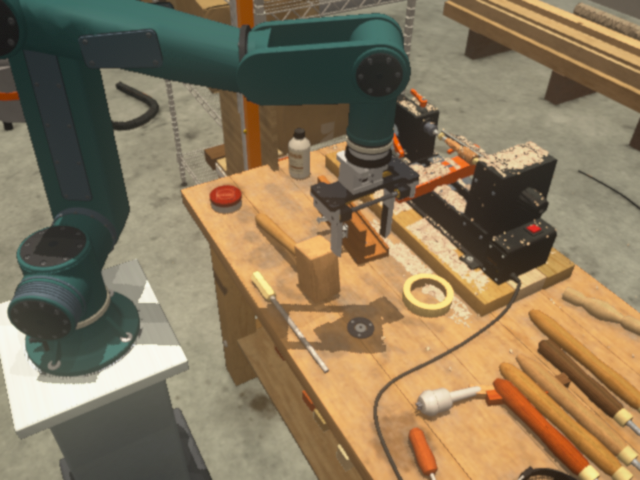

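View pics/t23.png

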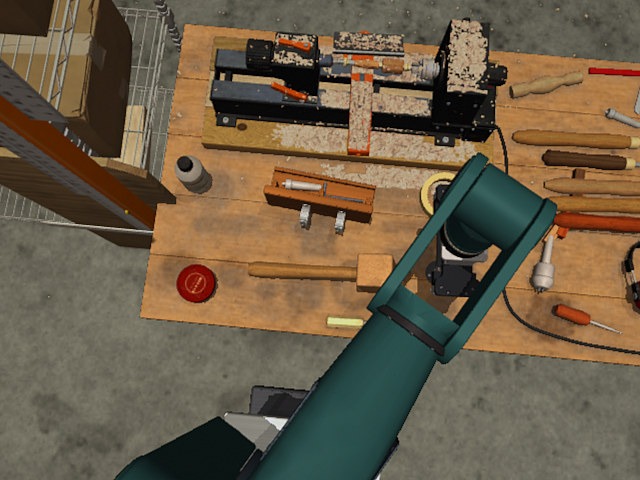

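```bash
python3 -c "
from h import *
for f,(u,v),r in(('w23',(307,248),40),('s23',(361,327),22),('s18',(361,327),20)):
    s=load(f+'.npz'); im=s['pixels'][v-r:v+r,u-r:u+r]
    cv2.imwrite('pics/z_%s.png'%f,cv2.resize(im,None,fx=400//(2*r),fy=400//(2*r),interpolation=cv2.INTER_CUBIC)[:,:,::-1])
"
cd pics; python3 -c "
import cv2,numpy as np
a=[cv2.resize(cv2.imread(f'z_{f}.png'),(390,390)) for f in('w23','s23')];cv2.imwrite('zz.png',np.hstack(a))"
```

```text
(no output)
```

View pics/zz.png

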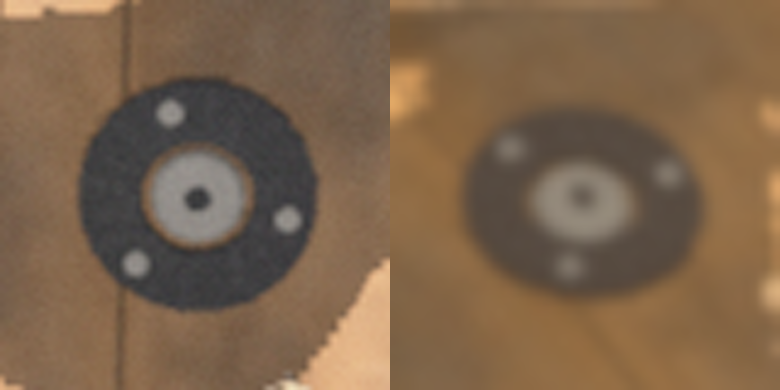

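In both views the peg is concentric with the ring. In the scene close-up their centres are (582,201) and (583,202), where 30 mm of peg height would be about 80 px, so it is flush to about 0.5 mm. Nothing else has moved and the robot is clear of everything.

```bash
python3 -c "
from h import *
a,b=load('top0.npz')['pixels'].astype(int),load('t23.npz')['pixels'].astype(int)
for n,(x,y,w,h) in dict(tin=(175,262,45,45),bottle=(172,152,42,42),rack=(262,165,115,45)).items(): print(n,abs(a-b)[y:y+h,x:x+w].mean().round(2))
print(robot.close_job())"
```

```text
tin 9.88
bottle 12.37
rack 13.65
the job is handed in; nothing more can be done
None
```

The stop is flush with its ring, the mallet is back on the bench, and the job is handed in. It took about 23 s of the 50 s.

**What I did:**
- I pushed the head forward with a finger behind it, which sprang the handle out of clip_a and then clip_b.
- Holding the head, I swung the handle along the bench away from the rack, then took the mallet by its handle.
- I knocked the stop twice, the second time pressing with about 29 N. The head tilted a few degrees in the grip during this.
- I set the mallet down on its striking face with the handle's end lowered to the bench, about 8 cm from the rack and about 10 cm from the stop. Then I let go and backed off.

**Last checks:**
- **Stop:** in the wrist and scene pictures the peg is concentric with its ring, flush to about 0.5–1 mm.
- **Mallet:** it stands at rest with nothing touching it, and the wrist force reads about zero.
- **Other things:** the tape, tin, bottle, screwdriver and rack look unmoved by eye.
- **Inconclusive check:** comparing first and last top pictures gave average differences of 10 to 14 grey levels around the tin, bottle and rack. That neither confirms nor rules out movement, and I did not look into it before handing in.

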